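Pack a radio's parts into the foam-lined parts tray

TASK

Pack the four parts taken out of the radio - the round tuning knob, the round volume knob, the loudspeaker and the transformer - into the foam-lined tray: set each one down, the same way up as it lies now, on the floor of the recess that is cut to its shape and size, without dropping it. The beaked pointer knob and the rubber foot belong to other jobs: leave them where they lie.

Things in the scene. Friction and masses are not known exactly. Their poses are not given: they have to be found in the camera images.
- tuning_knob: The radio's large round black knob with ribbed side, thin skirt, and a bright aluminium cap on top. Skirt 50 mm diameter and 5 mm high, body above it 43 mm diameter, straight-sided, total height 24 mm; about 55 g. Loose, right way up. Origin: centre of its underside, z up.
- volume_knob: The radio's small round black knob, same style: ribbed side, bright aluminium cap with a black line. Skirt 32 mm diameter and 4 mm high, body above it 25 mm diameter, straight-sided, total height 22 mm; about 25 g. Loose, right way up. Origin: centre of its underside, z up.
- loudspeaker: Small loudspeaker lying on its face, magnet up. Rim 64 mm diameter and 5 mm high, dark basket tapering in to 40 mm at 14 mm height, then the round magnet, 40 mm diameter and straight-sided, from 14 to 28 mm height, with a bright steel back plate; about 120 g. Loose, right way up. Origin: centre of its underside, z up.
- transformer: Small transformer on its foot: grey laminated core 48 mm (x) by 22 mm (y), 40 mm high; copper-coloured coil with white flanges, 32 mm (x) by 40 mm (y), at 8 to 34 mm height; steel foot strap 64 mm (x) by 22 mm (y), 2 mm thick. Grip across the core's 48 mm (along x) above the strap; about 220 g. Loose, right way up. Origin: centre of its underside, z up.
- foam_tuning: Foam module for the tuning knob: round recess 62 mm in diameter (middle size of three). Grey block 90 x 90 x 20 mm, fixed in a steel tray (188 mm, rim level with the foam), one of 2 x 2 in any order, 90 mm apart. Origin: centre of its underside, 2 mm above the table; z up, x, y along its sides. Recess central, 12 mm deep, yellow floor 8 mm above the origin.
- foam_volume: Foam module for the volume knob: round recess 44 mm in diameter (smallest of three). Grey block 90 x 90 x 20 mm, fixed in a steel tray (188 mm, rim level with the foam), one of 2 x 2 in any order, 90 mm apart. Origin: centre of its underside, 2 mm above the table; z up, x, y along its sides. Recess central, 12 mm deep, yellow floor 8 mm above the origin.
- foam_speaker: Foam module for the loudspeaker: round recess 76 mm in diameter (largest of three). Grey block 90 x 90 x 20 mm, fixed in a steel tray (188 mm, rim level with the foam), one of 2 x 2 in any order, 90 mm apart. Origin: centre of its underside, 2 mm above the table; z up, x, y along its sides. Recess central, 12 mm deep, yellow floor 8 mm above the origin.
- foam_transformer: Foam module for the transformer: rectangular recess 76 mm (x) by 52 mm (y); transformer's x along its x, either way. Grey block 90 x 90 x 20 mm, fixed in a steel tray (188 mm, rim level with the foam), one of 2 x 2 in any order, 90 mm apart. Origin: centre of its underside, 2 mm above the table; z up, x, y along its sides. Recess central, 12 mm deep, yellow floor 8 mm above the origin.
- pointer_knob: Not of this radio, leave it: plain black pointer knob, a round base 32 mm in diameter carrying a raised bar that ends in a beak (46 mm long, white line on top), 20 mm high, no aluminium cap. Loose on the bench. Origin: centre of the underside of its base, x towards the beak, z up.
- rubber_foot: Not of this radio, leave it: plain black rubber cabinet foot, a smooth cone frustum 48 mm in diameter below, 41 mm on top, 20 mm high, with a small steel washer and dark screw hole in the middle of its top. Loose on the bench. Origin: centre of its underside, z up.

How it is judged:
By the outcome, as a careful person would: the job done as asked, in the order asked, and still so for the second after the job is handed in, with the robot touching nothing.
It also fails if it takes over 102 s, if anything falls off the work surface, if the arm or the gripper's body presses on something with over 40 N, if the wrist force passes 120 N, or if a joint passes its speed limit or range.

ROBOT

A 7-joint arm with a two-finger parallel gripper is mounted at the origin on the work surface. World frame = base frame: x ahead of the robot, y to its left, z up, the work surface at z = 0. Lengths are in m, angles in rad, forces in N, time in s.
With the tool pointing down it reaches from about 0.425 to 0.95 m from the base axis. Payload 4.7 kg.
Tool frame: the origin (TCP) lies at the very end of the fingers, on their centre line; the grasp point (between the pads) lies 19 mm behind it; z points along the fingers, y is the direction in which the jaws open and shut (so a half turn about z gives the same grasp; the last joint's range is limited). The gripper opens to 87 mm and grips with 3 to 60 N. Pads are 19 mm wide; open, the fingers measure 117 mm over their backs; the gripper's body (75 mm by 190 mm) begins 51 mm behind the grasp point.
Start: joints at [-1.19, 0.469, -0.049, 1.532, 0.024, 1.141, -0.082], TCP at [0.269, 0.619, 0.223] pointing down, gripper open.
Joint ranges: [-2.59, 2.59], [-0.33, 1.99], [-1.39, 1.29], [0.1, 2.45], [-1.04, 4.18], [0.21, 1.99], [-2.66, 2.66]. Speed limits (rad/s): [2.57, 2.57, 3.14, 3.14, 3.14, 3.14, 3.14].

INTERFACE

Orientations are given as a unit quaternion [w, x, y, z].
In Python, from bench import bot, get_image, order, find_in, silhouettes gives the robot as it stands.
- The arm moves only by the shell command python3 -m inch 'ROWS' [FORCE]. ROWS is a JSON object of lists of equal length, an entry for each row: "linear": the shift along the tool's x, y, z each as a share of 100 mm, from -1 to 1, a list of three; "turn": the turn, a rotation vector about the tool's x, y, z each as a share of pi rad, from -1 to 1, a list of three; "claw": the opening, from 0 (shut) to 1 (fully open). A call has 1 to 10 rows; each row is the pose to reach, as a shift and turn from the pose measured when the call began, along the tool's axes at that moment, turning the shorter way round; what a row does not reach only later rows make up. A row lasts 1/10 s, in which the tool goes at most 50 mm and 8.59 degrees, less where a joint would pass 70% of its speed; a pose out of reach is approached as far as the arm can. A call with a number of a shift or a turn outside -1 to 1 is refused whole. A call with a gripper value outside its range is refused whole. The fingers move at their own pace and stop on an object; FORCE is the grip in N (left out, the last holds). Time passes only in rows, so rows that repeat a pose let the fingers close. It gives the time, the measured TCP pose, the force and the opening at its end, in the units of the state.
- bot.get_state(): the state, without advancing time (a new reading comes with each control period).
- get_image(name): name is "scene" or "top"; returns a dict with "color" (420x560x3 uint8, red, green, blue), "camera_matrix" (3x3 intrinsics, pixels), "distortion" ([k1, k2, p1, p2, k3] as OpenCV has them; the pictures are not rectified), "R" (3x3) and "t" (3): a world point X has camera coordinates R X + t. Camera axes: x right, y down, z forward; pixel columns grow to the right and rows downward; lengths in m; the calibration is good to about 2 mm. A picture is of the moment at which its call begins. There is no depth.
- order.finish_job(): hands the job in, once; it reports no verdict.
Trained networks look in a picture, given as the dict that the camera call returned (one of the last four; its "shot" number tells which), for a name from the list of things; names that differ only in an ending like _2 or _b are one class to them, and where a whole thing is asked for, a point or a joint stands for the part that bears it (a point fixed in the world has none). Each returns a list of dicts, best first, with "score" (0 to 1); they miss things now and then, are a little off and sometimes report something else, mostly with a low value. They report only what shows in the picture. A call takes as long as a camera call.
- find_in(picture, label): "box" ([left, top, right, bottom] in pixels, round what is visible of it).
- silhouettes(picture, label): "mask" (420x560 bool, what is visible of it) and "box" ([left, top, right, bottom] in pixels, round what is visible of it).
The state is a dict: "time_s": time; "joint_positions": joint angles; "joint_vel": joint speeds; "tau": joint torques, N m; "tcp_pos": TCP position; "orientation": TCP orientation; "wrist_force": force on the tool from outside, world axes, zero at the start; "torque": the same for the moment, N m; "gripper_width": opening from 0.0 (shut) to 1.0 (fully open).
Only numpy, scipy, OpenCV 4.12 (cv2) and the standard library are available. Lean on these libraries where they do the work, as an engineer would, in place of code of your own. Each camera call takes 0.05 s, during which the arm holds its last target.

## Working session

There is one attempt and no reset: what is moved stays moved. The work goes in short steps, Python scripts to look and compute and a shell command to move; the robot and the scene stay as the last step left them, time stands still between calls to the robot, and variables do not carry over. Pictures are saved under pics/ and viewed, and the job is handed in when it is done.

```bash
ls; mkdir -p pics; cat > h.py <<'E'
import numpy as np, cv2
from bench import bot, get_image, order, find_in, silhouettes
def save(im,n): cv2.imwrite('pics/'+n+'.png', cv2.cvtColor(im['color'],cv2.COLOR_RGB2BGR))
E
python3 - <<'E'
from h import *
s=bot.get_state(); print({k:np.round(v,3).tolist() for k,v in s.items()})
for n in ['scene','top']:
    im=get_image(n); save(im,n+'0'); print(n,im['camera_matrix'],im['distortion'],im['R'],im['t'],im['shot'])
    for l in ['tuning_knob','volume_knob','loudspeaker','transformer','foam_tuning','foam_volume','foam_speaker','foam_transformer','pointer_knob','rubber_foot']:
        print(l,[(np.round(d['box']).tolist(),round(d['score'],2)) for d in find_in(im,l)])
E
```

```text
pics
{'time_s': 0.0, 'joint_positions': [-1.19, 0.469, -0.049, 1.534, 0.024, 1.141, -0.082], 'joint_vel': [0.0, -0.0, 0.0, -0.002, -0.001, 0.0, 0.001], 'tau': [-0.0, -50.798, -0.081, -23.614, -0.061, 0.038, 0.0], 'tcp_pos': [0.269, 0.619, 0.221], 'orientation': [-0.0, 0.203, 0.979, -0.001], 'wrist_force': [0.716, 0.595, -0.4], 'torque': [-0.017, 0.039, -0.007], 'gripper_width': 1.004}
scene [[445.96891743   0.         278.87626464]
 [  0.         445.96891743 211.56640869]
 [  0.           0.           1.        ]] [0.05006703 0.         0.         0.         0.        ] [[-0.68863748  0.72491978  0.01642349]
 [ 0.47746175  0.47037842 -0.74214178]
 [-0.54571851 -0.50322505 -0.67004168]] [ 0.37920037 -0.22215637  1.19615968] 1
tuning_knob [([193.0, 177.0, 214.0, 200.0], 0.65)]
volume_knob [([145.0, 154.0, 155.0, 172.0], 0.73)]
loudspeaker [([228.0, 152.0, 255.0, 170.0], 0.83)]
transformer [([194.0, 116.0, 214.0, 146.0], 0.78)]
foam_tuning [([329.0, 288.0, 390.0, 344.0], 0.67), ([232.0, 211.0, 254.0, 238.0], 0.21)]
foam_volume [([144.0, 156.0, 157.0, 171.0], 0.42)]
foam_speaker [([388.
[... 391 characters left out ...]
  0.         0.        ] [[ 0.00206143 -0.99978603  0.02058265]
 [-0.99657799 -0.00375474 -0.08257244]
 [ 0.08263205 -0.020342   -0.99637249]] [-0.02636184  0.53446277  0.89998299] 2
tuning_knob []
volume_knob []
loudspeaker [([134.0, 179.0, 193.0, 238.0], 0.16)]
transformer [([437.0, 241.0, 472.0, 276.0], 0.81), ([358.0, 236.0, 387.0, 265.0], 0.55)]
foam_tuning [([116.0, 138.0, 176.0, 197.0], 0.87), ([358.0, 176.0, 379.0, 201.0], 0.4)]
foam_volume [([77.0, 158.0, 133.0, 217.0], 0.85)]
foam_speaker [([94.0, 200.0, 151.0, 258.0], 0.69)]
foam_transformer [([136.0, 175.0, 194.0, 234.0], 0.94)]
pointer_knob [([304.0, 241.0, 323.0, 258.0], 0.65)]
rubber_foot [([282.0, 170.0, 307.0, 195.0], 0.96)]
```

```bash
python3 - <<'E'
from h import *
for n in ['scene0','top0']:
    a=cv2.imread(f'pics/{n}.png')
    if n=='top0':
        cv2.imwrite('pics/top0_L.png',cv2.resize(a[120:290,60:340],None,fx=2.8,fy=2.8,interpolation=cv2.INTER_CUBIC))
        cv2.imwrite('pics/top0_R.png',cv2.resize(a[120:290,280:540],None,fx=2.8,fy=2.8,interpolation=cv2.INTER_CUBIC))
E
```

```text
(no output)
```

View pics/scene0.png

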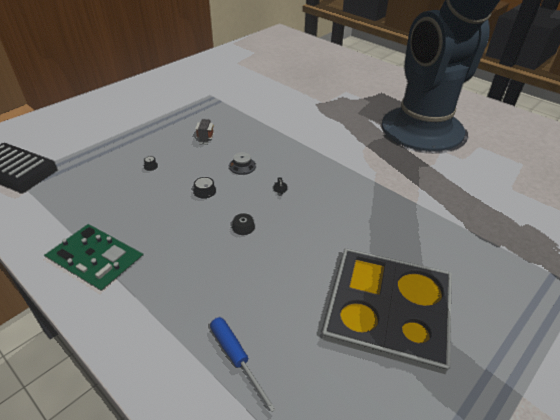

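View pics/top0.png

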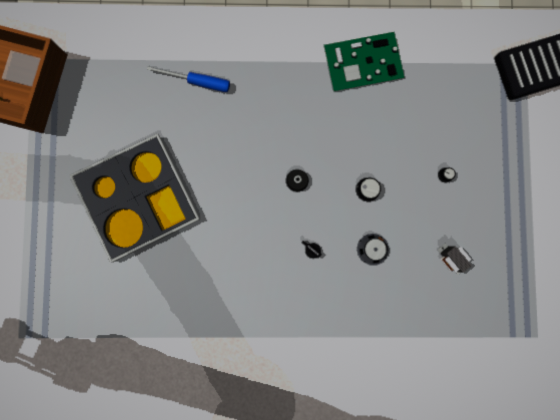

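```bash
ls pics
```

```text
scene0.png
top0.png
top0_L.png
top0_R.png
```

The scene view shows the parts: transformer (204,130), volume knob (150,162), tuning knob (204,187), speaker (242,162), pointer (280,186), rubber foot (243,224), and the tray at (390,305). In the top view, the tray is at (137,197), the tuning knob at (369,189), the volume knob at (447,174), the speaker at (374,249) and the transformer at (457,259). Next I'll look at the zoomed crops.

View pics/top0_L.png

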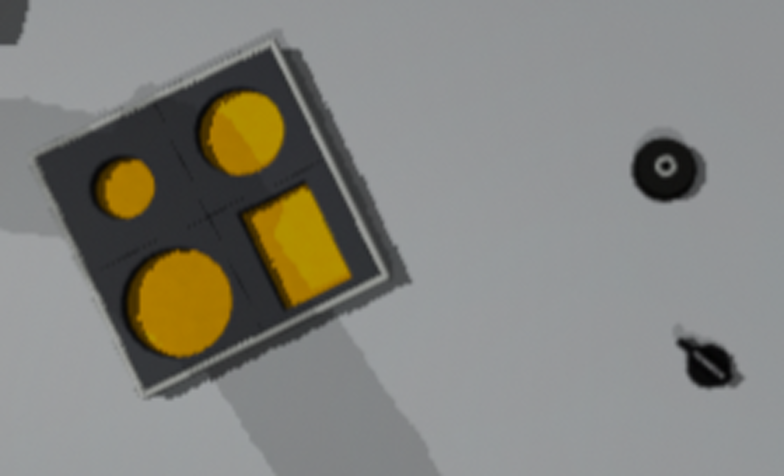

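View pics/top0_R.png

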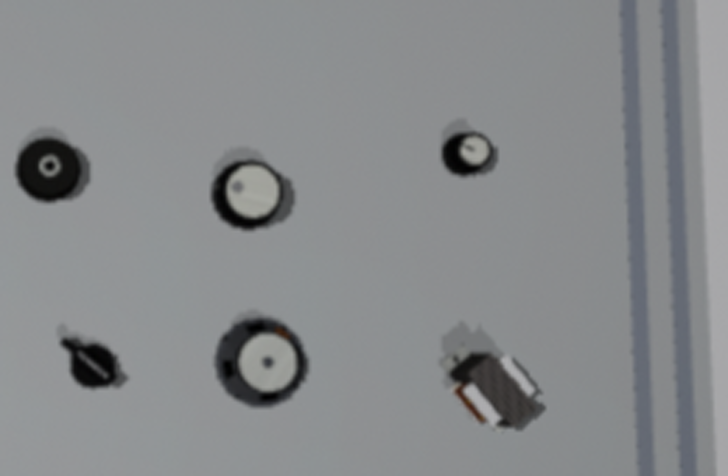

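```bash
python3 - <<'E'
from h import *
a=cv2.imread('pics/scene0.png')
cv2.imwrite('pics/scene0_a.png',cv2.resize(a[105:245,130:300],None,fx=4,fy=4,interpolation=cv2.INTER_CUBIC))
a=cv2.imread('pics/top0.png')
cv2.imwrite('pics/top0_tr.png',cv2.resize(a[150:290,420:500],None,fx=4,fy=4,interpolation=cv2.INTER_CUBIC))
E
```

```text
(no output)
```

View pics/scene0_a.png

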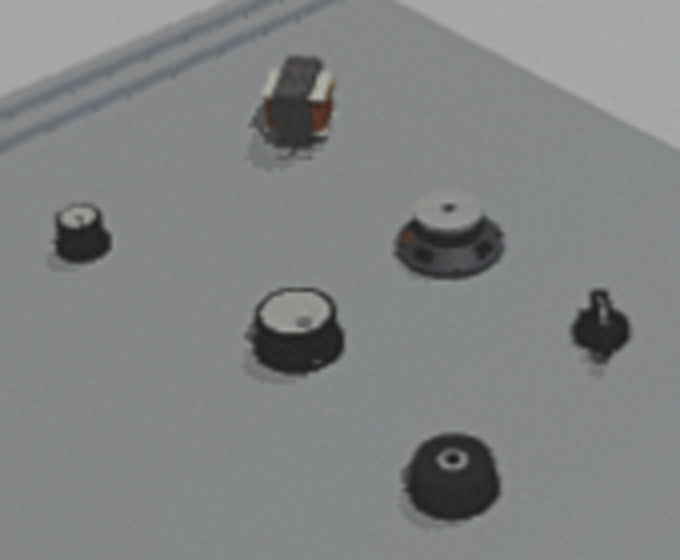

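View pics/top0_tr.png

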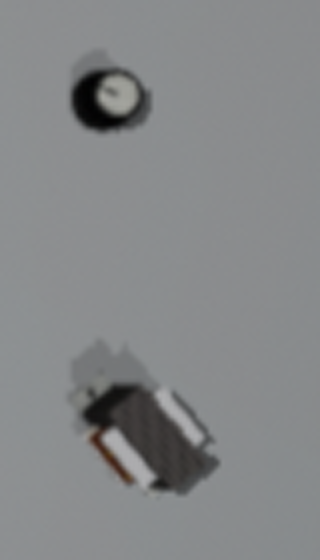

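```bash
cat >> h.py <<'E'
from scipy.optimize import least_squares, minimize
def proj(im,X):
    X=np.atleast_2d(np.float64(X))
    p,_=cv2.projectPoints(X,cv2.Rodrigues(im['R'])[0],im['t'],im['camera_matrix'],np.float64(im['distortion'])); return p[:,0]
def ray(im,uv):
    n=cv2.undistortPoints(np.float64([[uv]]),im['camera_matrix'],np.float64(im['distortion']))[0,0]
    c=-im['R'].T@im['t']; d=im['R'].T@np.r_[n,1]; return c,d/np.linalg.norm(d)
def onz(im,uv,z):
    c,d=ray(im,uv); return c+d*(z-c[2])/d[2]
def tri(a,ua,b,ub):
    c1,d1=ray(a,ua);c2,d2=ray(b,ub)
    s=np.linalg.lstsq(np.c_[d1,-d2],c2-c1,rcond=None)[0]
    p,q=c1+d1*s[0],c2+d2*s[1]; return (p+q)/2,np.linalg.norm(p-q)
def blob(mask,uv,r):
    """component of mask nearest uv, within window r"""
    m=mask.copy().astype(np.uint8); w=np.zeros_like(m); cv2.circle(w,(int(uv[0]),int(uv[1])),r,1,-1); m&=w
    n,l,s,c=cv2.connectedComponentsWithStats(m,connectivity=8)
    if n<2: return None
    k=1+np.argmax(s[1:,4]); return c[k],s[k],(l==k)
E
python3 - <<'E'
from h import *
S=get_image('scene');T=get_image('top')
def masks(im):
    c=im['color'].astype(int); y=(c[...,0]>110)&(c[...,2]<60)&(c[...,0]-c[...,2]>80)
    g=c.min(2); return y,g
yS,gS=masks(S); yT,gT=masks(T)
print('bench gray',gS[200,320],gT[215,340])
P={}
for n,us,ut,z,r in [('tuning',(204,183),(370,188),.024,9),('volume',(149,158),(448,174),.022,6),('speaker',(242,157),(375,250),.028,12),('foot',(243,219),(297,180),.020,4)]:
    A=blob(gS>165,us,r);B=blob(gT>165,ut,r)
    X,e=tri(S,A[0],T,B[0]); print(n,A[0].round(1),A[1][4],B[0].round(1),B[1][4],'tri',X.round(4),'gap',round(e,4),'top@z',onz(T,B[0],z).round(4)[:2],'scene@z',onz(S,A[0],z).round(4)[:2])
for n,us,ut,r in [('r_tr',(367,277),(166,208),25),('r_sp',(419,290),(124,228),25),('r_tu',(358,318),(147,168),22),('r_vo',(415,332),(105,187),17)]:
    A=blob(yS,us,r);B=blob(yT,ut,r)
    X,e=tri(S,A[0],T,B[0]); print(n,A[0].round(1),A[1][4],B[0].round(1),B[1][4],'tri',X.round(4),'gap',round(e,4),'top@16',onz(T,B[0],.016).round(4)[:2],'scene@16',onz(S,A[0],.016).round(4)[:2])
    if n=='r_tr':
        for nm,m,im in (('S',A[2],S),('T',B[2],T)):
            ys,xs=np.nonzero(m); W=np.array([onz(im,(x,y),.010)[:2] for x,y in zip(xs,ys)],np.float32)
            print(nm,cv2.minAreaRect(W))
E
```

```text
bench gray 133 144Traceback (most recent call last):
  File "<stdin>", line 11, in <module>
TypeError: 'NoneType' object is not subscriptable
```

```bash
cat > m.py <<'E'
from h import *
S=get_image('scene');T=get_image('top')
def masks(im):
    c=im['color'].astype(int); y=(c[...,0]>110)&(c[...,2]<60)&(c[...,0]-c[...,2]>80)
    return y,c.min(2)
yS,gS=masks(S); yT,gT=masks(T)
for n,us,ut,z,r in [('tuning',(204,183),(370,188),.024,9),('volume',(149,158),(448,174),.022,6),('speaker',(242,157),(375,250),.028,12),('foot',(243,219),(297,180),.020,4)]:
    def ad(g,us):
        w=np.zeros(g.shape,np.uint8);cv2.circle(w,us,r,1,-1);v=g[w>0]; th=(np.percentile(v,97)+60)/2
        return blob(g>max(th,100 if n!='speaker' else 148),us,r)
    A=ad(gS,us);B=ad(gT,ut)
    X,e=tri(S,A[0],T,B[0]); print(n,A[0].round(1),A[1][4],B[0].round(1),B[1][4],'tri',X.round(4),'gap',round(e,4),'top@z',onz(T,B[0],z).round(4)[:2],'scene@z',onz(S,A[0],z).round(4)[:2])
for n,us,ut,r in [('r_tr',(367,277),(166,208),25),('r_sp',(419,290),(124,228),25),('r_tu',(358,318),(147,168),22),('r_vo',(415,332),(105,187),17)]:
    A=blob(yS,us,r);B=blob(yT,ut,r)
    X,e=tri(S,A[0],T,B[0]); print(n,A[0].round(1),A[1][4],B[0].round(1),B[1][4],'tri',X.round(4),'gap',round(e,4),'top@16',onz(T,B[0],.016).round(4)[:2],'scene@16',onz(S,A[0],.016).round(4)[:2])
    if n=='r_tr':
        for nm,m,im in (('S',A[2],S),('T',B[2],T)):
            ys,xs=np.nonzero(m); W=np.array([onz(im,(x,y),.010)[:2] for x,y in zip(xs,ys)],np.float32)
            print(nm,cv2.minAreaRect(W))
E
python3 m.py; python3 - <<'E'
from h import *
a=cv2.imread('pics/scene0.png')[...,0]; print(a[150:172,142:160]); print(a[150:166,230:256])
E
```

```text
tuning [203.4 181.4] 158 [370. 188.] 245 tri [ 0.5727 -0.2052  0.0273] gap 0.0003 top@z [ 0.573  -0.2058] scene@z [ 0.5703 -0.2088]
volume [148.7 156.6] 73 [449.1 173. ] 66 tri [ 0.6033 -0.3627  0.029 ] gap 0.0011 top@z [ 0.604  -0.3649] scene@z [ 0.5987 -0.3725]
[[135 135 135 135 135 135 136 136 134 135 135 134 134 136 135 134 135 135]
 [135 134 134 136 135 135 135 135 135 134 136 136 136 137 134 135 135 135]
 [134 135 135 134 135 136 134 133 137 135 135 135 134 134 134 135 135 136]
 [136 135 134 136 136 135 135 136 135 136 133 135 136 135 135 136 134 135]
 [135 135 135 137 136 136 137 137 137 137 135 136 135 135 134 135 137 134]
 [136 135 136 136 135 132 125 129 125 123 128 132 137 135 137 135 135 135]
 [136 136 134 134 127 117 106 113 100  98  98 108 129 137 136 136 135 135]
 [136 135 126 121 114 116 141 145 144 142 133  95  90 127 138 137 135 134]
 [136 124  91 106 141 143 141 133 138 148 146 123  61 100 136 136 134 136]
 [136 116  79 119 147 146 133 100 104 146 140 108  53  94 138 136 136 135]
 [137 117  60  99 139 142 146 128 104 132 106  55  42  81 139 140 134 135]
 [137 120  
[... 2185 characters left out ...]
 93  78  65
   49  41  48  62  67  65  76 120]
 [ 61  45  39  45  39  37  37  41  48  51  59  63  62  62  60  52  44  40
   39  42  56  67  67  65  55  78]
 [ 59  44  46  50  48  42  40  41  37  38  42  41  41  43  40  40  37  40
   40  53  66  66  65  67  61  91]
 [ 54  47  52  59  62  53  44  41  38  41  39  38  43  40  40  39  41  46
   49  58  50  45  58  68  72  96]]Traceback (most recent call last):
  File "m.py", line 12, in <module>
    X,e=tri(S,A[0],T,B[0]); print(n,A[0].round(1),A[1][4],B[0].round(1),B[1][4],'tri',X.round(4),'gap',round(e,4),'top@z',onz(T,B[0],z).round(4)[:2],'scene@z',onz(S,A[0],z).round(4)[:2])
              ~^^^
TypeError: 'NoneType' object is not subscriptable
```

```bash
cat > fit.py <<'E'
from h import *
K=4
def up(im,box):
    x0,y0,x1,y1=box; return cv2.resize(im['color'][y0:y1,x0:x1],None,fx=K,fy=K,interpolation=cv2.INTER_CUBIC).astype(int)
def toup(p,box): return (p-np.array(box[:2])+.5)*K-.5
th=np.linspace(0,2*np.pi,48,endpoint=False)
def cyl(r0,z0,r1,z1): return np.vstack([np.c_[r*np.cos(th),r*np.sin(th),0*th+z] for r,z in((r0,z0),(r1,z1))])/1000
def bx(a,b,z0,z1): return np.array([[sx*a/2,sy*b/2,z] for sx in(1,-1) for sy in(1,-1) for z in(z0,z1)])/1000
M={'tuning_knob':[cyl(25,0,25,5),cyl(21.5,5,21.5,24)],'volume_knob':[cyl(16,0,16,4),cyl(12.5,4,12.5,22)],
'loudspeaker':[cyl(32,0,32,5),cyl(32,5,20,14),cyl(20,14,20,28)],
'transformer':[bx(48,22,0,40),bx(32,40,8,34),bx(64,22,0,2)],'rubber_foot':[cyl(24,0,20.5,20)]}
def render(name,im,box,p):
    c,s=np.cos(p[3]),np.sin(p[3]);R=np.array([[c,-s,0],[s,c,0],[0,0,1]])
    m=np.zeros(((box[3]-box[1])*K,(box[2]-box[0])*K),np.uint8)
    for h in M[name]:
        q=toup(proj(im,h@R.T+np.array(p[:3])),box).astype(np.float32)
        cv2.fillPoly(m,[np.round(cv2.convexHull(q)*16).astype(np.int32)],1,shift=4)
    return m
def obs(im,box,hi):
    c=up(im,box); g=c.mean(2); sat=c.max(2)-c.min(2)
    m=((g<92)|(g>hi)|(sat>40)).astype(np.uint8)
    m=cv2.morphologyEx(m,cv2.MORPH_CLOSE,np.ones((9,9)))
    cs,_=cv2.findContours(m,cv2.RETR_EXTERNAL,cv2.CHAIN_APPROX_NONE); o=np.zeros_like(m)
    cv2.drawContours(o,[max(cs,key=cv2.contourArea)],-1,1,-1); return o
def fit(name,views,p0,free,hi=150):
    """views: list of (im,box). free: indices of (x,y,z,yaw)"""
    O=[obs(im,b,hi) for im,b in views]
    def f(v):
        p=np.array(p0,float);p[free]=v; e=0
        for (im,b),o in zip(views,O):
            r=render(name,im,b,p); e+=(r^o).sum()/o.sum()
        return e
    best=None
    sc=np.array([.008,.008,.006,.25])[free]; v0=np.array(p0,float)[free]
    sim=np.vstack([v0]+[v0+np.eye(len(v0))[i]*sc[i] for i in range(len(v0))])
    for _ in range(2):
        r=minimize(f,v0,method='Nelder-Mead',options=dict(initial_simplex=sim,xatol=1e-5,fatol=1e-5)); v0=r.x
        sim=np.vstack([v0]+[v0-np.eye(len(v0))[i]*sc[i]/2 for i in range(len(v0))])
    p=np.array(p0,float);p[free]=r.x
    return p,r.fun/len(views),O
def overlay(name,views,p,O):
    out=[]
    for (im,b),o in zip(views,O):
        a=up(im,b).clip(0,255).astype(np.uint8)[...,::-1].copy()
        for m,c in((o,(0,255,0)),(render(name,im,b,p),(0,0,255))):
            cs,_=cv2.findContours(m,cv2.RETR_EXTERNAL,cv2.CHAIN_APPROX_NONE); cv2.drawContours(a,cs,-1,c,1)
        out.append(cv2.resize(a,(260,260)))
    return np.hstack(out)
E
cat > m2.py <<'E'
from fit import *
S=get_image('scene');T=get_image('top')
rows=[]
for n,us,ut,x,y,yaw,hi in [('tuning_knob',(204,187),(369,189),.573,-.206,0,150),('volume_knob',(150,162),(447,174),.603,-.366,0,150),('loudspeaker',(242,162),(374,249),.45,-.2,0,150),('transformer',(204,130),(457,259),.42,-.37,None,160),('rubber_foot',(243,224),(297,180),.57,-.06,0,150)]:
    bs=(us[0]-22,us[1]-22,us[0]+22,us[1]+22);bt=(ut[0]-24,ut[1]-24,ut[0]+24,ut[1]+24)
    x,y=onz(T,ut,.012)[:2]
    if yaw is None:
        c=[fit(n,[(S,bs),(T,bt)],[x,y,0,w],[0,1,3],hi) for w in (.4,1.0,-.4,-1.0)]
        p,e,O=min(c,key=lambda t:t[1]); fr=[0,1,3]
    else: fr=[0,1]; p,e,O=fit(n,[(S,bs),(T,bt)],[x,y,0,0],fr,hi)
    pz,ez,_=fit(n,[(S,bs),(T,bt)],p,sorted(fr+[2]),hi)
    pt,et,_=fit(n,[(T,bt)],p,fr,hi); ps,es,_=fit(n,[(S,bs)],p,fr,hi)
    print(n,'both',p.round(4),round(e,3),'| freez',pz.round(4),round(ez,3),'| top',pt.round(4),'| scene',ps.round(4))
    rows.append(overlay(n,[(S,bs),(T,bt)],p,O))
rows.append(rows[0]*0)
cv2.imwrite('pics/fit0.png',cv2.resize(np.vstack([np.hstack(rows[:2]),np.hstack(rows[2:4]),np.hstack(rows[4:])]),(800,600)))
for n,us,ut,r in [('r_tr',(367,277),(166,208),25),('r_sp',(419,290),(124,228),25),('r_tu',(358,318),(147,168),22),('r_vo',(415,332),(105,187),17)]:
    def ym(im):
        c=im['color'].astype(int); return (c[...,0]>110)&(c[...,2]<60)&(c[...,0]-c[...,2]>80)
    A=blob(ym(S),us,r);B=blob(ym(T),ut,r)
    X,e=tri(S,A[0],T,B[0]); print(n,'tri',X.round(4),'gap',round(e,4),'top@16',onz(T,B[0],.016).round(4)[:2],'scene@16',onz(S,A[0],.016).round(4)[:2])
    for nm,m,im in (('S',A[2],S),('T',B[2],T)):
        ys,xs=np.nonzero(m); W=np.array([onz(im,(x,y),.010)[:2] for x,y in zip(xs,ys)],np.float32)
        print('   ',nm,[np.round(k,4) for k in cv2.minAreaRect(W)])
E
python3 m2.py
```

```text
tuning_knob both [ 0.5733 -0.206   0.      0.    ] 0.077 | freez [ 0.5733 -0.206   0.      0.    ] 0.077 | top [ 0.5733 -0.206   0.      0.    ] | scene [ 0.5733 -0.206   0.      0.    ]
volume_knob both [ 0.6034 -0.3653  0.      0.    ] 0.161 | freez [ 6.035e-01 -3.652e-01  2.000e-04  0.000e+00] 0.16 | top [ 0.6036 -0.3653  0.      0.    ] | scene [ 0.6033 -0.3655  0.      0.    ]
loudspeaker both [ 0.4527 -0.214   0.      0.    ] 0.249 | freez [ 4.527e-01 -2.140e-01 -2.000e-04  0.000e+00] 0.248 | top [ 0.4527 -0.214   0.      0.    ] | scene [ 0.4527 -0.214   0.      0.    ]
transformer both [ 0.4331 -0.3757  0.      0.7363] 0.168 | freez [ 0.4326 -0.3775 -0.0032  0.6946] 0.151 | top [ 0.4327 -0.3762  0.      0.7388] | scene [ 0.4361 -0.3726  0.      0.6599]
rubber_foot both [ 0.5911 -0.0629  0.      0.    ] 0.086 | freez [ 0.5911 -0.0628  0.      0.    ] 0.086 | top [ 0.5911 -0.0629  0.      0.    ] | scene [ 0.5911 -0.0629  0.      0.    ]
r_tr tri [0.5336 0.1966 0.0129] gap 0.0004 top@16 [0.5332 0.1961] scene@16 [0.5361 0.1976]
    S [array([0.5304, 0.1947]), array([0.067 , 0.0473]), np.float64(26.3046)]
    T [array([0.5341, 0.1981]), array([0.0733, 0.0471]), np.float64(26.2053)]
r_sp tri [0.4928 0.2776 0.0126] gap 0.0011 top@16 [0.4929 0.2761] scene@16 [0.4953 0.2789]
    S [array([0.4894, 0.2768]), array([0.0653, 0.0677]), np.float64(44.6601)]
    T [array([0.4939, 0.2777]), array([0.0731, 0.0644]), np.float64(0.0596)]
r_tu tri [0.6139 0.2375 0.0128] gap 0.0006 top@16 [0.6135 0.2364] scene@16 [0.6158 0.2387]
    S [array([0.6122, 0.2358]), array([0.0522, 0.055 ]), np.float64(44.4629)]
    T [array([0.6148, 0.2382]), array([0.0553, 0.054 ]), np.float64(27.4726)]
r_vo tri [0.5734 0.3179 0.0134] gap 0.0004 top@16 [0.5731 0.3167] scene@16 [0.5751 0.3185]
    S [array([0.5713, 0.3179]), array([0.0345, 0.0362]), np.float64(44.6473)]
    T [array([0.5742, 0.3186]), array([0.0401, 0.0314]), np.float64(1.7389)]
```

View pics/fit0.png

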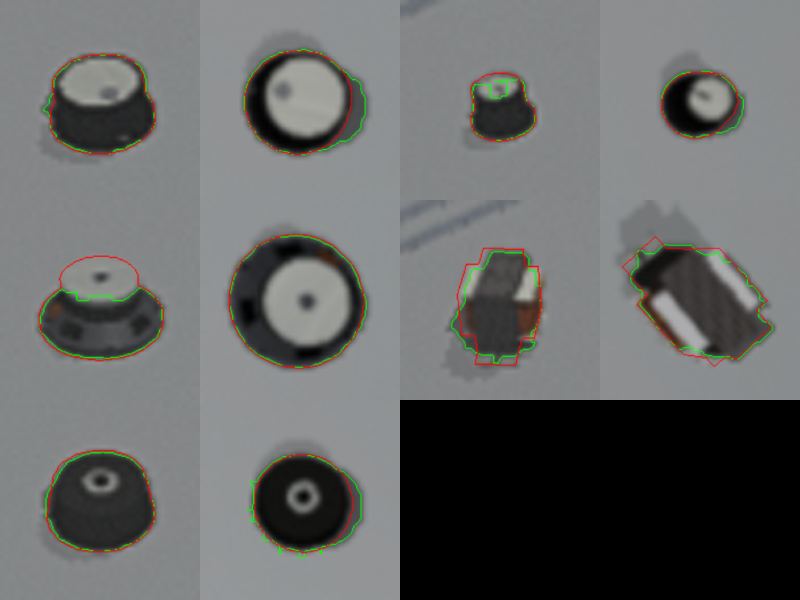

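```bash
cat > m3.py <<'E'
from fit import *
S=get_image('scene');T=get_image('top')
# start-offset check
for n,us,ut in [('tuning_knob',(204,187),(369,189)),('loudspeaker',(242,162),(374,249)),('volume_knob',(150,162),(447,174))]:
    bs=(us[0]-22,us[1]-22,us[0]+22,us[1]+22);bt=(ut[0]-24,ut[1]-24,ut[0]+24,ut[1]+24)
    x,y=onz(T,ut,.012)[:2]
    for v in ([(S,bs),(T,bt)],[(T,bt)],[(S,bs)]):
        p,e,O=fit(n,v,[x+.01,y-.007,0,0],[0,1]); print(n,len(v),p[:2].round(4),round(e,3))
us,ut=(204,130),(457,259); n='transformer'
bs=(us[0]-22,us[1]-22,us[0]+22,us[1]+22);bt=(ut[0]-24,ut[1]-24,ut[0]+24,ut[1]+24)
full=M[n]; 
M[n]=full[:2]
V=[(S,bs),(T,bt)]
for v in (V,V[1:],V[:1]):
    for fr in ([0,1,3],[0,1,2,3]):
        p,e,O=min((fit(n,v,[.433,-.376,0,w],fr,155) for w in(.6,.75,.85)),key=lambda t:t[1]); print(len(v),fr,p.round(4),round(e,3))
        if v is V and len(fr)==3: pp,OO=p,O
M[n]=full
for m,i in((S,bs),(T,bt)): pass
def draw(im,b):
    a=cv2.resize(up(im,b).clip(0,255).astype(np.uint8)[...,::-1],None,fx=2,fy=2,interpolation=cv2.INTER_CUBIC).copy()
    c,s=np.cos(pp[3]),np.sin(pp[3]);R=np.array([[c,-s,0],[s,c,0],[0,0,1]])
    for h,col in zip(full,((0,0,255),(255,0,255),(0,255,255))):
        q=(toup(proj(im,h@R.T+pp[:3]),b)*2+.5)
        for i in range(8):
            for j in range(i):
                if ((np.abs(h[i]-h[j])>1e-9).sum()==1): cv2.line(a,tuple(np.int32(q[i])),tuple(np.int32(q[j])),col,1)
    return cv2.resize(a,(400,400))
cv2.imwrite('pics/fit_tr.png',np.hstack([draw(S,bs),draw(T,bt)]))
E
python3 m3.py
```

```text
tuning_knob 2 [ 0.5733 -0.206 ] 0.078
tuning_knob 1 [ 0.5733 -0.2063] 0.114
tuning_knob 1 [ 0.5732 -0.2058] 0.039
loudspeaker 2 [ 0.4527 -0.2139] 0.257
loudspeaker 1 [ 0.4528 -0.214 ] 0.034
loudspeaker 1 [ 0.4521 -0.2146] 0.476
volume_knob 2 [ 0.6034 -0.3654] 0.171
volume_knob 1 [ 0.6038 -0.3653] 0.106
volume_knob 1 [ 0.6033 -0.3655] 0.23
2 [0, 1, 3] [ 0.4344 -0.3743  0.      0.6946] 0.128
2 [0, 1, 2, 3] [ 0.4339 -0.3758 -0.0024  0.6577] 0.117
1 [0, 1, 3] [ 0.4337 -0.3751  0.      0.6804] 0.096
1 [0, 1, 2, 3] [ 4.334e-01 -3.757e-01 -3.000e-04  7.066e-01] 0.096
1 [0, 1, 3] [ 0.4363 -0.3723  0.      0.6604] 0.132
1 [0, 1, 2, 3] [ 4.365e-01 -3.720e-01  2.000e-04  6.654e-01] 0.131
```

View pics/fit_tr.png

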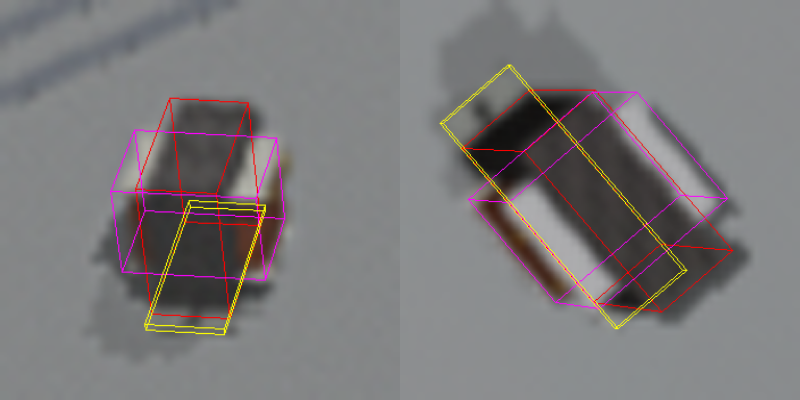

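```bash
python3 - <<'E'
import cv2,numpy as np
for n,c in (('scene0',(204,130)),('top0',(457,259))):
    a=cv2.imread(f'pics/{n}.png')[c[1]-20:c[1]+20,c[0]-20:c[0]+20].astype(float)
    a=255*(np.clip(a/200,0,1))**.6
    b=cv2.resize(a.astype(np.uint8),(600,600),interpolation=cv2.INTER_CUBIC)
    for i in range(0,40,5):
        cv2.putText(b,str(c[0]-20+i),(int((i+.5)*15)-10,10),0,.35,(0,0,255),1);cv2.putText(b,str(c[1]-20+i),(0,int((i+.5)*15)+4),0,.35,(0,0,255),1)
        cv2.line(b,(int((i+.5)*15),14),(int((i+.5)*15),20),(0,0,255),1); cv2.line(b,(24,int((i+.5)*15)),(30,int((i+.5)*15)),(0,0,255),1)
    cv2.imwrite(f'pics/trz_{n}.png',b)
E
```

```text
(no output)
```

View pics/trz_scene0.png

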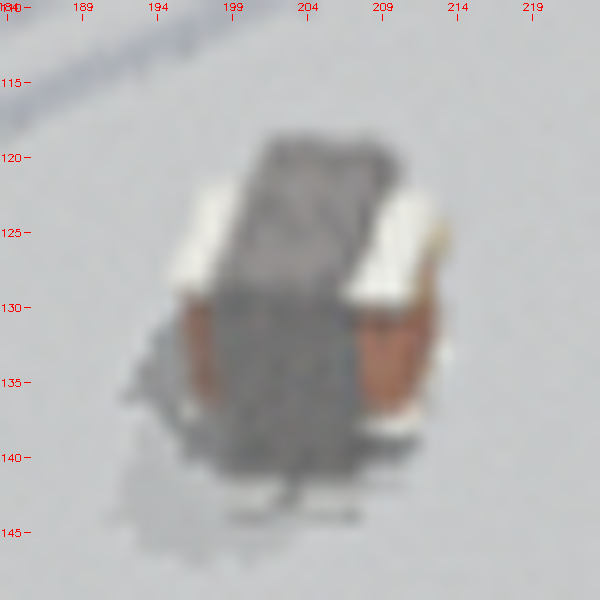

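View pics/trz_top0.png

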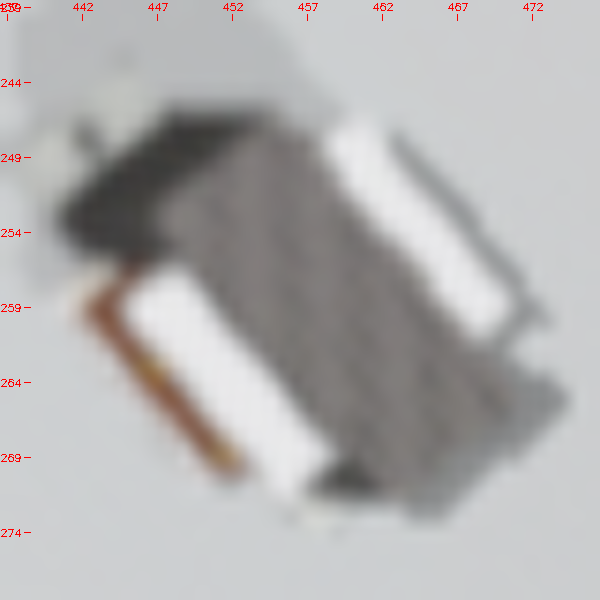

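```bash
python3 - <<'E'
from h import *
S=get_image('scene');T=get_image('top')
uS=np.array([[201.5,118.7],[209.6,119.2],[207,129.5],[198.3,129.2]])
uT=np.array([[462.8,271.2],[470.5,264.8],[454.2,246.8],[447.5,252.8]])
# order guess check: back-project at z=.04
print([onz(S,u,.04)[:2].round(3).tolist() for u in uS]); print([onz(T,u,.04)[:2].round(3).tolist() for u in uT])
for n,im,u in (('S',S,uS),('T',T,uT)):
    W=np.array([onz(im,x,.04)[:2] for x in u]); c=W.mean(0); d=np.array([W[0]-W[3],W[1]-W[2]]); e=np.array([W[1]-W[0],W[2]-W[3]])
    print(n,c.round(4),'len',np.linalg.norm(d,axis=1).round(4),np.linalg.norm(e,axis=1).round(4),'ang',np.arctan2(d[:,1],d[:,0]).round(3),(np.arctan2(e[:,1],e[:,0])).round(3))
print('tri centre',tri(S,uS.mean(0),T,uT.mean(0)))
E
```

```text
[[0.422, -0.395], [0.409, -0.378], [0.445, -0.345], [0.459, -0.361]]
[[0.41, -0.379], [0.423, -0.394], [0.457, -0.364], [0.446, -0.35]]
S [ 0.4336 -0.3699] len [0.05   0.0489] [0.0208 0.0214] ang [-2.412 -2.399] [2.247 2.299]
T [ 0.434  -0.3718] len [0.0452 0.046 ] [0.0196 0.0177] ang [-2.46  -2.418] [-0.894 -0.855]
tri centre (array([ 0.43345841, -0.37153294,  0.03920102]), np.float64(0.001525894338965812))
```

```bash
cat > go.py <<'E'
import sys,numpy as np
from bench import bot
from scipy.spatial.transform import Rotation as Ro
# usage: go.py x y z phi_deg  -> total shift in tool frame (shares) and turn share
s=bot.get_state(); q=s['orientation']; R=Ro.from_quat([q[1],q[2],q[3],q[0]]).as_matrix(); p=np.array(s['tcp_pos'])
print('t',round(s['time_s'],2),'tcp',p.round(4),'phi',round(np.degrees(np.arctan2(R[1,1],R[0,1])),2),'zaxis',R[:,2].round(3),'F',np.round(s['wrist_force'],2),'w',round(s['gripper_width'],3),'q',np.round(s['joint_positions'],2))
if len(sys.argv)>3:
    x,y,z=map(float,sys.argv[1:4]); d=np.array([x,y,z])-p
    print('shift share',(R.T@d/.1).round(4))
    if len(sys.argv)>4:
        f=np.radians(float(sys.argv[4])); Y=np.array([np.cos(f),np.sin(f),0]);Z=np.array([0,0,-1.]);G=np.c_[np.cross(Y,Z),Y,Z]
        print('turn share',(Ro.from_matrix(R.T@G).as_rotvec()/np.pi).round(4))
E
python3 -m inch '{"linear":[[-1,-1,0],[-1,-1,0],[-1,-1,0]],"turn":[[0,0,0],[0,0,0],[0,0,0]],"claw":[1,1,1]}' 20; python3 go.py .5733 -.206 .1 26.6
```

```text
time_s: 1.9
tcp_pos: [0.3219, 0.4851, 0.2225]
orientation: [0.0, 0.204, 0.979, -0.0]
wrist_force: [0.8, -0.4, -0.1]
gripper_width: 1.0
t 1.9 tcp [0.3219 0.4851 0.2225] phi 66.47 zaxis [ 0.001 -0.001 -1.   ] F [ 0.79 -0.38 -0.1 ] w 1.0 q [-1.04  0.32 -0.03  1.76  0.01  1.06  0.09]
shift share [-5.0633 -5.3318  1.2313]
turn share [-1.000e-04  3.000e-04  2.215e-01]
```

```bash
for i in 1; do :; done
python3 -m inch '{"linear":[[-1,-1,0],[-1,-1,0],[-1,-1,0]],"turn":[[0,0,0],[0,0,0],[0,0,0]],"claw":[1,1,1]}' >/dev/null
python3 -m inch '{"linear":[[-1,-1,0],[-1,-1,0],[-1,-1,0]],"turn":[[0,0,0],[0,0,0],[0,0,0]],"claw":[1,1,1]}' >/dev/null
python3 -m inch '{"linear":[[-1,-1,0.2],[-1,-1,0.2],[-1,-1,0.2]],"turn":[[0,0,0],[0,0,0],[0,0,0]],"claw":[1,1,1]}' >/dev/null
python3 go.py .5733 -.206 .1 26.6
```

```text
t 2.8 tcp [0.4789 0.0827 0.2038] phi 66.3 zaxis [ 0.003 -0.    -1.   ] F [1.   0.57 0.11] w 0.999 q [-0.47  0.18  0.24  2.01 -0.05  0.96  0.95]
shift share [-2.0211 -2.2657  1.0419]
turn share [0.0007 0.0008 0.2206]
```

```bash
python3 -m inch '{"linear":[[-1,-1,0.5],[-1,-1,0.5],[-1,-1,0.5]],"turn":[[0,0,0],[0,0,0],[0,0,0]],"claw":[1,1,1]}' >/dev/null
python3 -m inch '{"linear":[[-1,-1,0.5],[-1,-1,0.5],[-1,-1,0.5],[-1,-1,0.5],[-1,-1,0.5],[-1,-1,0.5]],"turn":[[0,0,0.222],[0,0,0.222],[0,0,0.222],[0,0,0.222],[0,0,0.222],[0,0,0.222]],"claw":[1,1,1,1,1,1]}' >/dev/null
python3 go.py .5733 -.206 .0145 26.6
python3 - <<'E'
from h import *
im=get_image('scene'); a=cv2.cvtColor(im['color'],cv2.COLOR_RGB2BGR); cv2.imwrite('pics/s1.png',a)
print(proj(im,bot.get_state()['tcp_pos']))
E
```

```text
t 3.7 tcp [ 0.5822 -0.1808  0.1045] phi 26.35 zaxis [ 0.004 -0.    -1.   ] F [-0.54 -0.33 -0.55] w 1.001 q [-0.12  0.52  0.48  1.83 -0.3   0.86  0.97]
shift share [-0.1846 -0.1945  0.8993]
turn share [ 0.0011  0.0007 -0.0014]
[[203.94948785 158.5511855 ]]
```

View pics/s1.png

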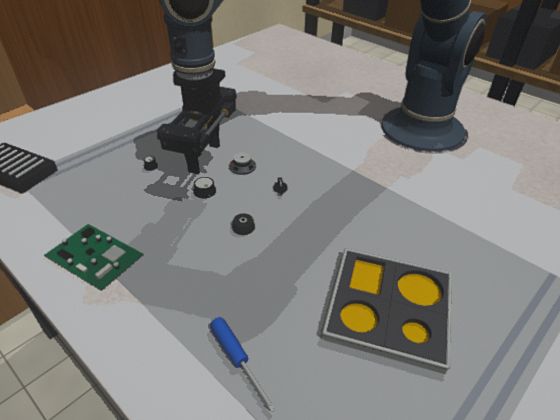

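```bash
python3 -m inch '{"linear":[[-0.185,-0.195,0.2],[-0.185,-0.195,0.5],[-0.185,-0.195,0.7],[-0.185,-0.195,0.8],[-0.185,-0.195,0.8]],"turn":[[0.001,0.001,-0.001],[0.001,0.001,-0.001],[0.001,0.001,-0.001],[0.001,0.001,-0.001],[0.001,0.001,-0.001]],"claw":[1,1,1,1,1]}' >/dev/null
python3 go.py .5733 -.206 .0145 26.6
python3 - <<'E'
from h import *
for n in('top','scene'):
    im=get_image(n); a=cv2.cvtColor(im['color'],cv2.COLOR_RGB2BGR); u=proj(im,bot.get_state()['tcp_pos'])[0]; print(u)
    x,y=map(int,u); cv2.imwrite(f'pics/a_{n}.png',cv2.resize(a[max(0,y-50):y+50,x-50:x+50],(400,400),interpolation=cv2.INTER_CUBIC))
cv2.imwrite('pics/g1.png',np.hstack([cv2.imread('pics/a_top.png'),cv2.imread('pics/a_scene.png')]))
E
```

```text
t 4.25 tcp [ 0.5728 -0.2047  0.0237] phi 26.79 zaxis [-0.002  0.002 -1.   ] F [0.27 0.7  0.04] w 0.999 q [-0.03  0.63  0.42  1.87 -0.37  0.72  1.07]
shift share [-0.0138 -0.0011  0.0918]
turn share [-0.0002 -0.0009  0.0011]
[369.82730361 187.633946  ]
[202.93794544 182.23517252]
```

View pics/g1.png

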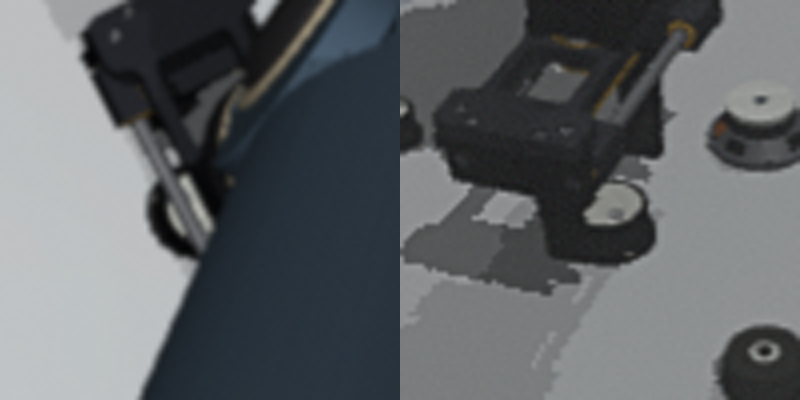

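The knob sits between the fingers, which are just above grasp height. Next I go down 9 mm and close.

```bash
python3 -m inch '{"linear":[[-0.014,0,0.092],[-0.014,0,0.092],[-0.014,0,0.092],[-0.014,0,0.092],[-0.014,0,0.092],[-0.014,0,0.092],[-0.014,0,0.092]],"turn":[[0,-0.001,0.001],[0,-0.001,0.001],[0,-0.001,0.001],[0,-0.001,0.001],[0,-0.001,0.001],[0,-0.001,0.001],[0,-0.001,0.001]],"claw":[1,1,0,0,0,0,0]}' 20
python3 go.py .5733 -.206 .0145 26.6
```

```text
time_s: 5.05
tcp_pos: [0.5748, -0.2068, 0.0164]
orientation: [0.002, 0.526, 0.851, 0.0]
wrist_force: [-0.4, 0.4, 0.4]
gripper_width: 0.628
t 5.05 tcp [ 0.5748 -0.2068  0.0164] phi 26.57 zaxis [ 0.003 -0.002 -1.   ] F [-0.37  0.45  0.36] w 0.628 q [-0.02  0.64  0.41  1.88 -0.38  0.7   1.07]
shift share [ 0.0138 -0.0102  0.0187]
turn share [ 0.0006  0.0009 -0.0002]
```

```bash
python3 -m inch '{"linear":[[0,0,0],[0,0,0],[0,0,0]],"turn":[[0,0,0],[0,0,0],[0,0,0]],"claw":[0,0,0]}' 20
python3 go.py .5733 -.206 .0145 26.6
```

```text
time_s: 5.35
tcp_pos: [0.5748, -0.2068, 0.0164]
orientation: [0.002, 0.526, 0.851, 0.0]
wrist_force: [-0.1, -0.0, -0.2]
gripper_width: 0.483
t 5.35 tcp [ 0.5748 -0.2068  0.0164] phi 26.57 zaxis [ 0.003 -0.002 -1.   ] F [-0.09 -0.01 -0.18] w 0.483 q [-0.02  0.64  0.41  1.88 -0.38  0.7   1.07]
shift share [ 0.0141 -0.0103  0.019 ]
turn share [ 0.0006  0.0009 -0.0001]
```

```bash
python3 -m inch '{"linear":[[0,0,0],[0,0,-0.2],[0,0,-0.5],[0,0,-0.8],[0,0,-0.8]],"turn":[[0,0,0],[0,0,0],[0,0,0],[0,0,0],[0,0,0]],"claw":[0,0,0,0,0]}' 20
python3 go.py .6142 .2375 .0964 26.6
python3 - <<'E'
from h import *
for n in('top','scene'):
    im=get_image(n); a=cv2.cvtColor(im['color'],cv2.COLOR_RGB2BGR); u=proj(im,bot.get_state()['tcp_pos'])[0]; print(u)
    x,y=map(int,u); cv2.imwrite(f'pics/a_{n}.png',cv2.resize(a[max(0,y-50):y+50,x-50:x+50],(400,400),interpolation=cv2.INTER_CUBIC))
cv2.imwrite('pics/g2.png',np.hstack([cv2.imread('pics/a_top.png'),cv2.imread('pics/a_scene.png')]))
E
```

```text
time_s: 5.85
tcp_pos: [0.5772, -0.208, 0.1003]
orientation: [0.006, 0.526, 0.851, 0.001]
wrist_force: [0.8, -0.0, -0.1]
gripper_width: 0.486
t 5.85 tcp [ 0.5772 -0.208   0.1003] phi 26.56 zaxis [ 0.011 -0.004 -1.   ] F [ 0.8  -0.05 -0.12] w 0.486 q [-0.07  0.53  0.48  1.83 -0.31  0.85  1.02]
shift share [3.8202 2.3225 0.026 ]
turn share [ 0.0025  0.0026 -0.0003]
[379.53294533 181.43879596]
[199.0029279  154.97763954]
```

View pics/g2.png

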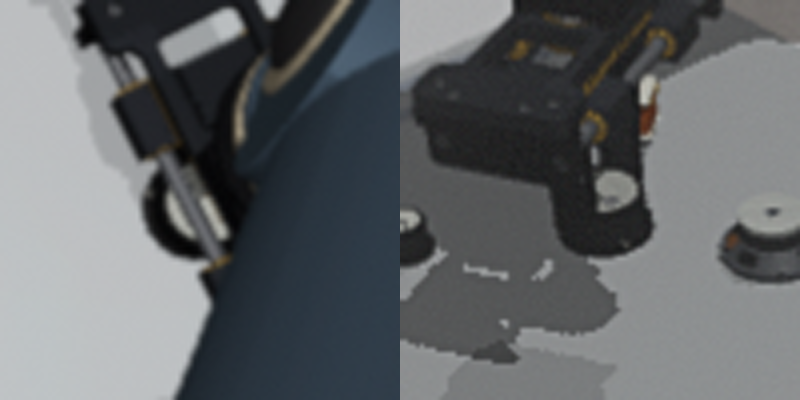

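```bash
python3 -m inch '{"linear":[[0.95,0.58,0],[0.95,0.58,0],[0.95,0.58,0]],"turn":[[0.0025,0.0026,0],[0.0025,0.0026,0],[0.0025,0.0026,0]],"claw":[0,0,0]}' >/dev/null
python3 -m inch '{"linear":[[0.95,0.58,0],[0.95,0.58,0],[0.95,0.58,0]],"turn":[[0,0,0],[0,0,0],[0,0,0]],"claw":[0,0,0]}' >/dev/null
python3 -m inch '{"linear":[[0.95,0.58,0],[0.95,0.58,0],[0.95,0.58,0]],"turn":[[0,0,0],[0,0,0],[0,0,0]],"claw":[0,0,0]}' >/dev/null
python3 go.py .6142 .2375 .0964 26.6
```

```text
t 6.85 tcp [0.5968 0.1484 0.0917] phi 27.97 zaxis [-0.018  0.012 -1.   ] F [-1.08  0.27 -0.28] w 0.487 q [-0.62  0.54  0.43  1.81 -0.31  0.87  0.46]
shift share [ 0.7062  0.5714 -0.0398]
turn share [-0.0033 -0.006   0.0076]
```

```bash
python3 -m inch '{"linear":[[0.706,0.571,0],[0.706,0.571,0],[0.706,0.571,0],[0.706,0.571,0]],"turn":[[-0.003,-0.006,0.008],[-0.003,-0.006,0.008],[-0.003,-0.006,0.008],[-0.003,-0.006,0.008]],"claw":[0,0,0,0]}' >/dev/null
python3 go.py .6142 .2375 .034 26.6
```

```text
t 7.25 tcp [0.6129 0.2385 0.0905] phi 26.71 zaxis [-0.004 -0.002 -1.   ] F [ 0.22 -0.34 -1.08] w 0.486 q [-0.74  0.6   0.44  1.72 -0.31  0.9   0.3 ]
shift share [-0.0148  0.0095  0.5651]
turn share [-0.0013  0.      0.0006]
```

```bash
cat > look.py <<'E'
from h import *
import sys
r=int(sys.argv[2]) if len(sys.argv)>2 else 50
o=[]
for n in('top','scene'):
    im=get_image(n); a=cv2.cvtColor(im['color'],cv2.COLOR_RGB2BGR); u=proj(im,bot.get_state()['tcp_pos'])[0]; print(n,u.round(1))
    x,y=map(int,u); x=min(max(x,r),560-r); y=min(max(y,r),420-r)
    print('  crop origin',x-r,y-r,'scale',400/(2*r)); o.append(cv2.resize(a[y-r:y+r,x-r:x+r],(400,400),interpolation=cv2.INTER_CUBIC))
cv2.imwrite(f'pics/{sys.argv[1]}.png',np.hstack(o))
E
python3 look.py g3
```

```text
top [136.8 160.4]
  crop origin 86 110 scale 4.0
scene [363.2 286.2]
  crop origin 313 236 scale 4.0
```

View pics/g3.png

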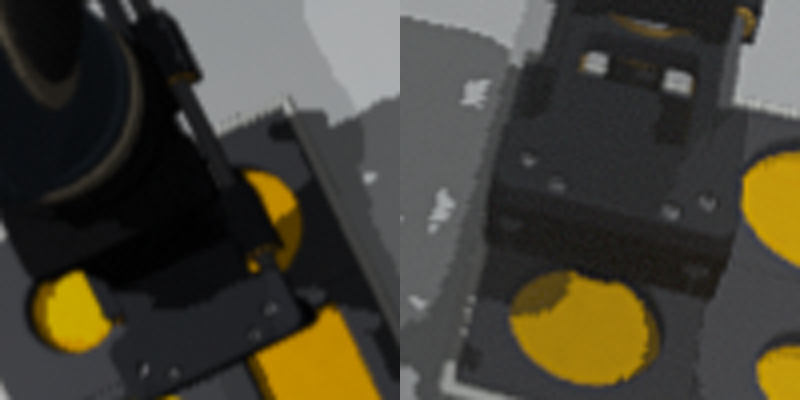

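```bash
python3 -m inch '{"linear":[[-0.015,0.01,0.2],[-0.015,0.01,0.4],[-0.015,0.01,0.45],[-0.015,0.01,0.45]],"turn":[[-0.001,0,0],[-0.001,0,0],[-0.001,0,0],[-0.001,0,0]],"claw":[0,0,0,0]}' >/dev/null
python3 go.py .6142 .2375 .027 26.6;python3 look.py g4
```

```text
t 7.75 tcp [0.6147 0.2322 0.0456] phi 26.28 zaxis [-0.002 -0.003 -1.   ] F [-0.34  0.83  0.05] w 0.485 q [-0.71  0.66  0.42  1.74 -0.34  0.82  0.32]
shift share [0.05   0.0199 0.1857]
turn share [-0.0009  0.0005 -0.0018]
top [145.2 163.6]
  crop origin 95 113 scale 4.0
scene [357.6 303.9]
  crop origin 307 253 scale 4.0
```

View pics/g4.png

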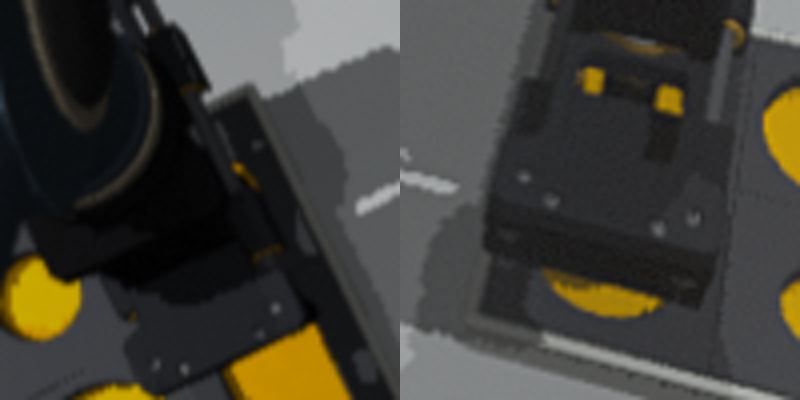

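```bash
python3 go.py .6142 .2375 .0264 26.6
python3 -m inch '{"linear":[[0.05,0.02,0.1],[0.05,0.02,0.1],[0.05,0.02,0.1]],"turn":[[0,0,0],[0,0,0],[0,0,0]],"claw":[0,0,0]}' >/dev/null
python3 go.py .6142 .2375 .0264 26.6
```

```text
t 7.85 tcp [0.6159 0.2334 0.0472] phi 26.34 zaxis [ 0.001 -0.001 -1.   ] F [ 1.14  0.53 -0.19] w 0.483 q [-0.71  0.66  0.42  1.74 -0.34  0.82  0.32]
shift share [0.0447 0.0034 0.2078]
turn share [ 0.0002  0.0005 -0.0014]
t 8.15 tcp [0.6152 0.2392 0.0371] phi 26.38 zaxis [ 0.001 -0.001 -1.   ] F [-0.38 -0.21 -1.86] w 0.482 q [-0.72  0.67  0.41  1.74 -0.35  0.8   0.32]
shift share [-0.0105 -0.0166  0.1071]
turn share [ 0.0002  0.0004 -0.0012]
```

```bash
python3 - <<'E'
from h import *
for i in range(6):
    s=bot.get_state(); print(round(s['time_s'],2),np.round(s['tcp_pos'],4),np.round(s['joint_vel'],3),np.round(s['joint_positions'],4),np.round(s['wrist_force'],2)); get_image('top')
E
```

```text
8.15 [0.6152 0.2392 0.0371] [ 0.001 -0.007  0.006 -0.003  0.003 -0.001 -0.002] [-0.7177  0.6698  0.4095  1.7413 -0.3492  0.8025  0.3184] [-0.38 -0.21 -1.86]
8.2 [0.6154 0.239  0.0373] [ 0.004 -0.003  0.004 -0.001 -0.    -0.002  0.001] [-0.7176  0.6697  0.4099  1.7412 -0.3491  0.8024  0.3184] [-0.17 -0.17 -0.39]
8.25 [0.6155 0.2388 0.0374] [ 0.001 -0.001  0.002  0.    -0.002  0.     0.002] [-0.7175  0.6695  0.41    1.7412 -0.3491  0.8024  0.3184] [ 0.61 -0.45  0.03]
8.3 [0.6156 0.2388 0.0374] [-0.    -0.001  0.001  0.001 -0.    -0.    -0.002] [-0.7175  0.6695  0.4101  1.7412 -0.3491  0.8024  0.3183] [ 0.01 -0.06 -0.56]
8.35 [0.6156 0.2387 0.0374] [ 0.001  0.001 -0.     0.    -0.001 -0.002  0.001] [-0.7174  0.6695  0.4102  1.7412 -0.3491  0.8024  0.3184] [-0.16 -0.42 -1.08]
8.4 [0.6156 0.2387 0.0374] [ 0.001 -0.001 -0.001 -0.001 -0.    -0.001  0.   ] [-0.7173  0.6695  0.4101  1.7412 -0.3492  0.8024  0.3184] [ 0.14 -0.4  -0.44]
```

```bash
python3 -m inch '{"linear":[[0,-0.015,0.05],[0,-0.015,0.09],[0,-0.015,0.09],[0,-0.015,0.09],[0,-0.015,0.09]],"turn":[[0,0,0],[0,0,0],[0,0,0],[0,0,0],[0,0,0]],"claw":[0,0,0,0,0]}' >/dev/null
python3 go.py .6142 .2375 .0264 26.6
```

```text
t 8.95 tcp [0.6143 0.238  0.0284] phi 26.33 zaxis [ 0.002 -0.001 -1.   ] F [ 0.17  0.58 -0.48] w 0.485 q [-0.71  0.68  0.4   1.75 -0.35  0.79  0.32]
shift share [-0.0042 -0.0032  0.0199]
turn share [ 0.0003  0.0005 -0.0015]
```

```bash
python3 -m inch '{"linear":[[0,0,0.015],[0,0,0.015],[0,0,0.015]],"turn":[[0,0,0],[0,0,0],[0,0,0]],"claw":[0,0,0]}'
python3 -m inch '{"linear":[[0,0,0.01],[0,0,0.01],[0,0,0.01]],"turn":[[0,0,0],[0,0,0],[0,0,0]],"claw":[0,0,0]}'
python3 go.py .6142 .2375 .0264 26.6; python3 look.py g5
```

```text
time_s: 9.25
tcp_pos: [0.6143, 0.238, 0.0269]
orientation: [0.001, 0.527, 0.85, 0.0]
wrist_force: [-0.8, 0.4, -0.7]
gripper_width: 0.489
time_s: 9.55
tcp_pos: [0.6145, 0.2381, 0.0264]
orientation: [0.001, 0.527, 0.85, 0.0]
wrist_force: [-1.6, -0.6, 3.1]
gripper_width: 0.481
t 9.55 tcp [0.6145 0.2381 0.0264] phi 26.33 zaxis [ 0.002 -0.001 -1.   ] F [-1.63 -0.65  3.1 ] w 0.481 q [-0.71  0.68  0.4   1.75 -0.36  0.78  0.32]
shift share [-0.0041 -0.005   0.    ]
turn share [ 0.0005  0.0004 -0.0015]
top [145.2 165.8]
  crop origin 95 115 scale 4.0
scene [358.8 312.9]
  crop origin 308 262 scale 4.0
```

View pics/g5.png

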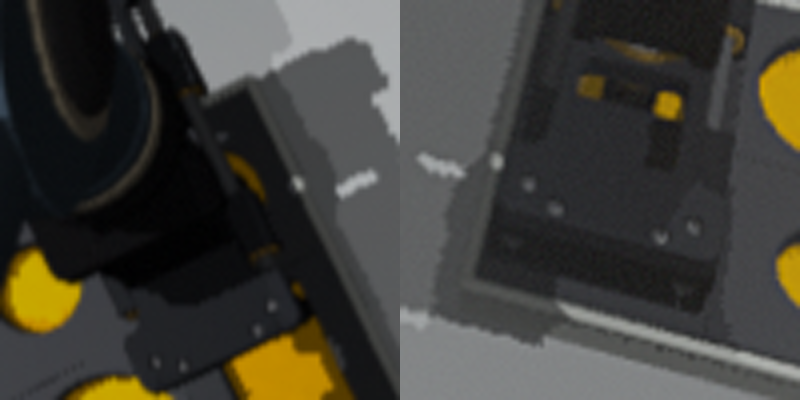

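It touched at z = 0.0264, exactly as predicted, with 3 N. I release and lift.

```bash
python3 -m inch '{"linear":[[0,0,0],[0,0,0],[0,0,0],[0,0,-0.2],[0,0,-0.5],[0,0,-0.8],[0,0,-0.8]],"turn":[[0,0,0],[0,0,0],[0,0,0],[0,0,0],[0,0,0],[0,0,0],[0,0,0]],"claw":[0.7,0.7,0.7,0.7,0.8,1,1]}' >/dev/null
python3 go.py .6034 -.3654 .1 26.6
python3 -m inch '{"linear":[[-0.95,-0.58,0],[-0.95,-0.58,0],[-0.95,-0.58,0]],"turn":[[0,0,0],[0,0,0],[0,0,0]],"claw":[1,1,1]}' >/dev/null
python3 look.py g6;python3 go.py .6034 -.3654 .1 26.6
```

```text
t 10.35 tcp [0.6174 0.2388 0.1107] phi 26.31 zaxis [ 0.01   0.003 -1.   ] F [ 0.51 -0.41 -0.03] w 0.889 q [-0.75  0.58  0.45  1.7  -0.3   0.92  0.28]
shift share [-5.3536 -2.8038  0.0898]
turn share [ 0.0031  0.0006 -0.0016]
top [198.7 162.4]
  crop origin 148 112 scale 4.0
scene [311.4 239. ]
  crop origin 261 188 scale 4.0
t 10.75 tcp [0.6073 0.1245 0.11  ] phi 26.0 zaxis [ 0.009  0.001 -1.   ] F [0.67 1.4  0.55] w 0.992 q [-0.61  0.52  0.46  1.81 -0.3   0.87  0.45]
shift share [-4.3861 -2.1831  0.0921]
turn share [ 0.0028  0.0009 -0.0033]
```

View pics/g6.png

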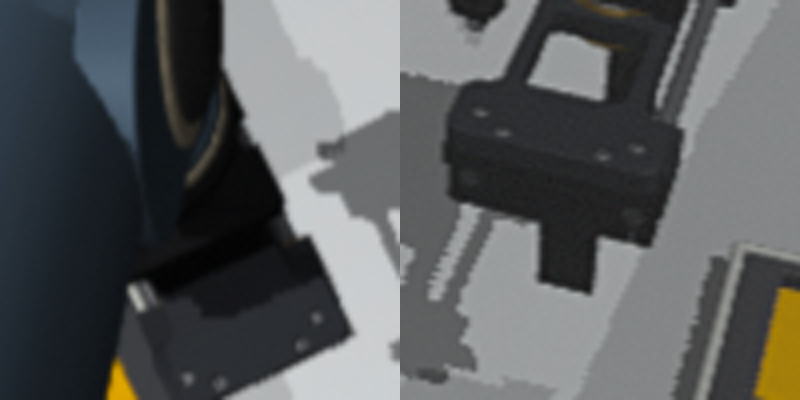

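```bash
python3 -m inch '{"linear":[[-0.98,-0.49,0],[-0.98,-0.49,0],[-0.98,-0.49,0]],"turn":[[0.003,0.001,-0.003],[0.003,0.001,-0.003],[0.003,0.001,-0.003]],"claw":[1,1,1]}' >/dev/null
python3 -m inch '{"linear":[[-0.98,-0.49,0],[-0.98,-0.49,0],[-0.98,-0.49,0]],"turn":[[0,0,0],[0,0,0],[0,0,0]],"claw":[1,1,1]}' >/dev/null
python3 -m inch '{"linear":[[-0.98,-0.49,0],[-0.98,-0.49,0],[-0.98,-0.49,0]],"turn":[[0,0,0],[0,0,0],[0,0,0]],"claw":[1,1,1]}' >/dev/null
python3 go.py .6034 -.3654 .1 26.6
python3 -c "
from h import *
save(get_image('scene'),'s2')"
```

```text
t 11.65 tcp [ 0.6037 -0.2192  0.1104] phi 25.62 zaxis [-0.    -0.009 -1.   ] F [ 0.15 -0.17  0.06] w 1.003 q [-0.07  0.56  0.49  1.75 -0.31  0.91  1.  ]
shift share [-1.3163 -0.6343  0.1176]
turn share [-0.0014  0.0026 -0.0054]
```

View pics/s2.png

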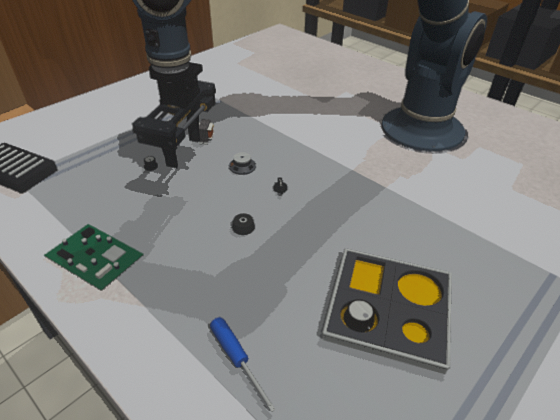

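The tuning knob now sits upright in the middle-size round recess, at (360,315). Next is the volume knob.

```bash
python3 -m inch '{"linear":[[-1,-0.49,0],[-1,-0.49,0],[-1,-0.49,0]],"turn":[[-0.001,0.003,-0.005],[-0.001,0.003,-0.005],[-0.001,0.003,-0.005]],"claw":[1,1,1]}' >/dev/null
python3 -m inch '{"linear":[[-0.3,-0.14,0.1],[-0.3,-0.14,0.4],[-0.3,-0.14,0.6],[-0.3,-0.14,0.6],[-0.3,-0.14,0.6]],"turn":[[0,0,0],[0,0,0],[0,0,0],[0,0,0],[0,0,0]],"claw":[1,1,1,1,1]}' >/dev/null
python3 go.py .6034 -.3654 .014 26.6; python3 look.py g7;python3 go.py .6034 -.3654 .014 26.6
```

```text
t 12.5 tcp [ 0.6044 -0.3651  0.0509] phi 26.46 zaxis [-0.002 -0.001 -1.   ] F [-0.03  0.51  0.7 ] w 1.001 q [ 0.19  0.72  0.45  1.61 -0.37  0.89  1.24]
shift share [ 0.0021 -0.0094  0.3689]
turn share [-0.0006 -0.0001 -0.0008]
top [455.7 170.3]
  crop origin 405 120 scale 4.0
scene [145.4 147.5]
  crop origin 95 97 scale 4.0
t 12.6 tcp [ 0.6046 -0.3668  0.0526] phi 26.4 zaxis [ 0.    -0.003 -1.   ] F [ 0.25  0.44 -0.57] w 0.999 q [ 0.19  0.72  0.45  1.61 -0.37  0.89  1.24]
shift share [ 0.0191 -0.0046  0.3858]
turn share [-0.0002  0.0008 -0.0011]
```

View pics/g7.png

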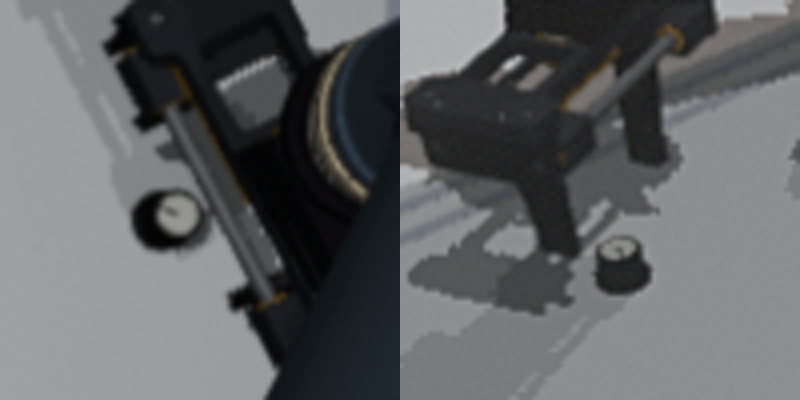

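```bash
python3 -m inch '{"linear":[[0.018,-0.005,0.15],[0.018,-0.005,0.3],[0.018,-0.005,0.375],[0.018,-0.005,0.375],[0.018,-0.005,0.375],[0.018,-0.005,0.375]],"turn":[[0,0.001,-0.001],[0,0.001,-0.001],[0,0.001,-0.001],[0,0.001,-0.001],[0,0.001,-0.001],[0,0.001,-0.001]],"claw":[1,1,1,0.6,0.6,0.6]}' 15 >/dev/null
python3 go.py .6034 -.3654 .014 26.6; python3 look.py g8 30
```

```text
t 13.2 tcp [ 0.6036 -0.366   0.0155] phi 26.56 zaxis [-0. -0. -1.] F [-0.22 -0.35  0.19] w 0.817 q [ 0.21  0.76  0.43  1.63 -0.39  0.84  1.26]
shift share [0.0061 0.0003 0.0148]
turn share [-0.0001  0.0001 -0.0002]
top [448.4 173.7]
  crop origin 418 143 scale 6.666666666666667
scene [149.  160.9]
  crop origin 118 130 scale 6.666666666666667
```

View pics/g8.png

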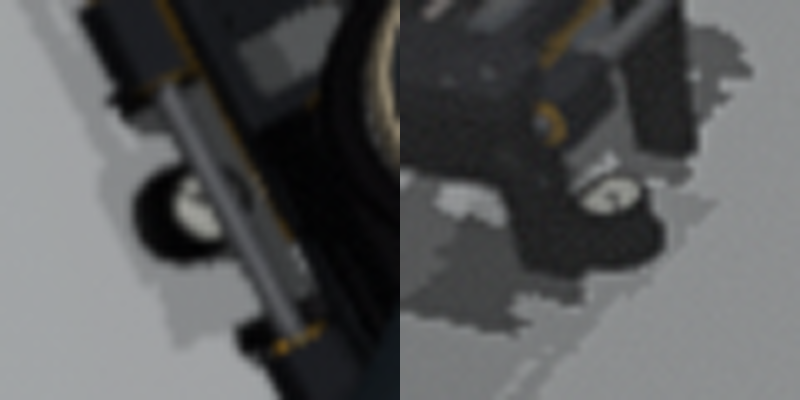

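```bash
python3 -m inch '{"linear":[[0.005,0,0.01],[0.005,0,0.01],[0.005,0,0.01],[0.005,0,0.01],[0.005,0,0.01],[0.005,0,0.01],[0.005,0,0.01],[0.005,0,0.01],[0.005,0,0.01],[0.005,0,0.01]],"turn":[[0,0,0],[0,0,0],[0,0,0],[0,0,0],[0,0,0],[0,0,0],[0,0,0],[0,0,0],[0,0,0],[0,0,0]],"claw":[0,0,0,0,0,0,0,0,0,0]}' 15
python3 -m inch '{"linear":[[0,0,0],[0,0,0],[0,0,0]],"turn":[[0,0,0],[0,0,0],[0,0,0]],"claw":[0,0,0]}'
```

```text
time_s: 14.3
tcp_pos: [0.6035, -0.3654, 0.0147]
orientation: [0.0, 0.526, 0.851, -0.0]
wrist_force: [0.7, 1.5, -0.0]
gripper_width: 0.281
time_s: 14.6
tcp_pos: [0.6036, -0.3654, 0.0147]
orientation: [0.0, 0.526, 0.851, -0.0]
wrist_force: [0.2, 0.8, -0.6]
gripper_width: 0.279
```

```bash
python3 -m inch '{"linear":[[0,0,-0.15],[0,0,-0.4],[0,0,-0.7],[0,0,-0.7]],"turn":[[0,0,0],[0,0,0],[0,0,0],[0,0,0]],"claw":[0,0,0,0]}' 
python3 -m inch '{"linear":[[0.99,0.45,0],[0.99,0.45,0],[0.99,0.45,0]],"turn":[[0,0,0],[0,0,0],[0,0,0]],"claw":[0,0,0]}' >/dev/null
python3 -m inch '{"linear":[[0.99,0.45,0],[0.99,0.45,0],[0.99,0.45,0]],"turn":[[0,0,0],[0,0,0],[0,0,0]],"claw":[0,0,0]}' >/dev/null
python3 go.py .574 .3178 .085 26.6; python3 look.py g9
```

```text
time_s: 15.0
tcp_pos: [0.6061, -0.3678, 0.0906]
orientation: [0.005, 0.526, 0.851, -0.0]
wrist_force: [-0.4, 0.8, 0.8]
gripper_width: 0.278
t 15.6 tcp [ 0.5985 -0.1348  0.0894] phi 27.45 zaxis [ 0.006  0.006 -1.   ] F [-0.39  0.25 -1.  ] w 0.278 q [-0.18  0.54  0.47  1.84 -0.33  0.84  0.93]
shift share [4.1293 1.8688 0.0678]
turn share [ 0.0026 -0.0007  0.0047]
top [338.3 169.6]
  crop origin 288 119 scale 4.0
scene [212.4 177.4]
  crop origin 162 127 scale 4.0
```

View pics/g9.png

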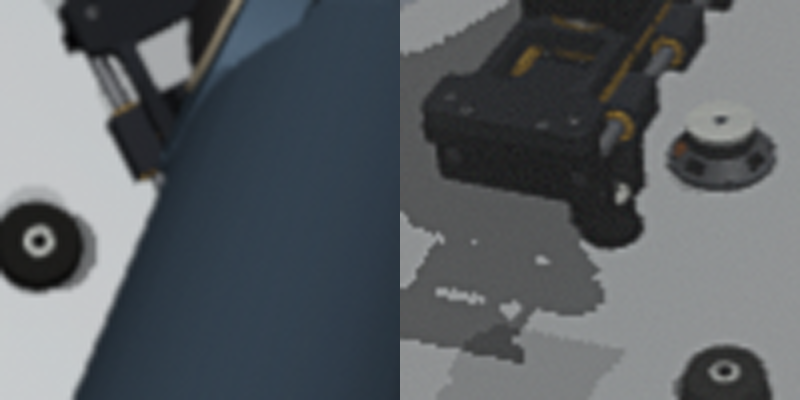

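The volume knob is held in the fingers, visible at crop (610,215). I continue to the tray.

```bash
python3 -m inch '{"linear":[[1,0.45,0],[1,0.45,0],[1,0.45,0]],"turn":[[0.003,-0.001,0.005],[0.003,-0.001,0.005],[0.003,-0.001,0.005]],"claw":[0,0,0]}' >/dev/null
python3 -m inch '{"linear":[[1,0.45,0],[1,0.45,0],[1,0.45,0]],"turn":[[0,0,0],[0,0,0],[0,0,0]],"claw":[0,0,0]}' >/dev/null
python3 -m inch '{"linear":[[1,0.45,0],[1,0.45,0],[1,0.45,0]],"turn":[[0,0,0],[0,0,0],[0,0,0]],"claw":[0,0,0]}' >/dev/null
python3 go.py .574 .3178 .085 26.6
```

```text
t 16.6 tcp [0.5818 0.2076 0.0898] phi 27.58 zaxis [-0.     0.005 -1.   ] F [ 0.25 -0.55 -1.19] w 0.279 q [-0.74  0.55  0.45  1.82 -0.32  0.84  0.35]
shift share [1.0127 0.4405 0.0537]
turn share [ 0.0006 -0.0014  0.0055]
```

```bash
python3 -m inch '{"linear":[[1,0.44,0],[1,0.44,0],[1,0.44,0.2],[1,0.44,0.35],[1,0.44,0.35],[1,0.44,0.35]],"turn":[[0.001,-0.001,0.005],[0.001,-0.001,0.005],[0.001,-0.001,0.005],[0.001,-0.001,0.005],[0.001,-0.001,0.005],[0.001,-0.001,0.005]],"claw":[0,0,0,0,0,0]}' >/dev/null
python3 look.py g10;python3 go.py .574 .3178 .0247 26.6
```

```text
top [100.3 183. ]
  crop origin 50 133 scale 4.0
scene [417.1 315.6]
  crop origin 367 265 scale 4.0
t 17.3 tcp [0.5761 0.3141 0.0563] phi 26.46 zaxis [-0. -0. -1.] F [-0.24  0.5  -0.27] w 0.279 q [-0.86  0.64  0.43  1.74 -0.35  0.83  0.19]
shift share [ 0.0423 -0.0019  0.3158]
turn share [-0.0001 -0.     -0.0008]
```

View pics/g10.png

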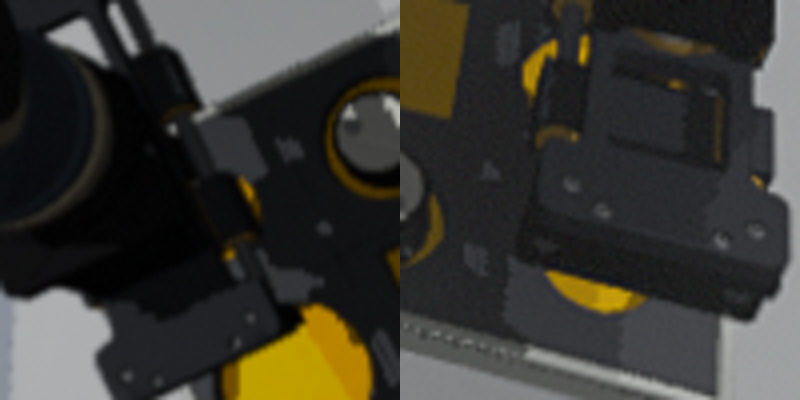

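```bash
python3 -m inch '{"linear":[[0.042,0,0.02],[0.042,0,0.15],[0.042,0,0.25],[0.042,0,0.25],[0.042,0,0.25],[0.042,0,0.25]],"turn":[[0,0,-0.001],[0,0,-0.001],[0,0,-0.001],[0,0,-0.001],[0,0,-0.001],[0,0,-0.001]],"claw":[0,0,0,0,0,0]}' >/dev/null
python3 go.py .574 .3178 .0247 26.6
```

```text
t 17.9 tcp [0.5744 0.3179 0.0313] phi 26.64 zaxis [ 0.  0. -1.] F [ 1.   -0.14 -0.49] w 0.275 q [-0.86  0.67  0.42  1.75 -0.36  0.79  0.2 ]
shift share [ 0.0011 -0.004   0.0665]
turn share [0.     0.     0.0002]
```

```bash
python3 -m inch '{"linear":[[0,0,0.055],[0,0,0.055],[0,0,0.055],[0,0,0.055]],"turn":[[0,0,0],[0,0,0],[0,0,0],[0,0,0]],"claw":[0,0,0,0]}'
python3 -m inch '{"linear":[[0,0,0.011],[0,0,0.011],[0,0,0.011]],"turn":[[0,0,0],[0,0,0],[0,0,0]],"claw":[0,0,0]}'
```

```text
time_s: 18.3
tcp_pos: [0.5745, 0.3179, 0.0259]
orientation: [0.0, 0.525, 0.851, 0.0]
wrist_force: [0.4, 0.9, -0.7]
gripper_width: 0.278
time_s: 18.6
tcp_pos: [0.5744, 0.3179, 0.0248]
orientation: [0.0, 0.525, 0.851, 0.0]
wrist_force: [-0.9, 0.3, -1.6]
gripper_width: 0.277
```

```bash
python3 -m inch '{"linear":[[0,0,0.006],[0,0,0.006],[0,0,0.006]],"turn":[[0,0,0],[0,0,0],[0,0,0]],"claw":[0,0,0]}'; python3 go.py
```

```text
time_s: 18.9
tcp_pos: [0.5746, 0.318, 0.0246]
orientation: [0.0, 0.525, 0.851, 0.0]
wrist_force: [-0.6, -1.1, 3.6]
gripper_width: 0.278
t 18.9 tcp [0.5746 0.318  0.0246] phi 26.65 zaxis [ 0.  0. -1.] F [-0.58 -1.06  3.62] w 0.278 q [-0.86  0.68  0.41  1.76 -0.37  0.78  0.21]
```

```bash
python3 -m inch '{"linear":[[0,0,0],[0,0,0],[0,0,0],[0,0,-0.2],[0,0,-0.5],[0,0,-0.8],[0,0,-0.8]],"turn":[[0,0,0],[0,0,0],[0,0,0],[0,0,0],[0,0,0],[0,0,0],[0,0,0]],"claw":[0.5,0.5,0.5,0.5,0.8,1,1]}' >/dev/null
python3 -m inch '{"linear":[[-0.84,-0.69,0],[-0.84,-0.69,0],[-0.84,-0.69,0]],"turn":[[0,0,0],[0,0,0],[0,0,0]],"claw":[1,1,1]}' >/dev/null
python3 -m inch '{"linear":[[-0.84,-0.69,0],[-0.84,-0.69,0],[-0.84,-0.69,0]],"turn":[[0,0,0],[0,0,0],[0,0,0]],"claw":[1,1,1]}' >/dev/null
python3 -m inch '{"linear":[[-0.84,-0.69,0],[-0.84,-0.69,0],[-0.84,-0.69,0]],"turn":[[0,0,0],[0,0,0],[0,0,0]],"claw":[1,1,1]}' >/dev/null
python3 go.py .4527 -.214 .1 26.6
python3 -c "
from h import *
save(get_image('scene'),'s3')"
```

```text
t 20.5 tcp [ 0.498  -0.017   0.1072] phi 25.33 zaxis [ 0.002 -0.003 -1.   ] F [-0.23  0.69  0.08] w 0.999 q [-0.49  0.36  0.54  2.09 -0.26  0.76  0.65]
shift share [-1.5867 -1.253   0.0772]
turn share [ 0.0002  0.0013 -0.0071]
```

View pics/s3.png

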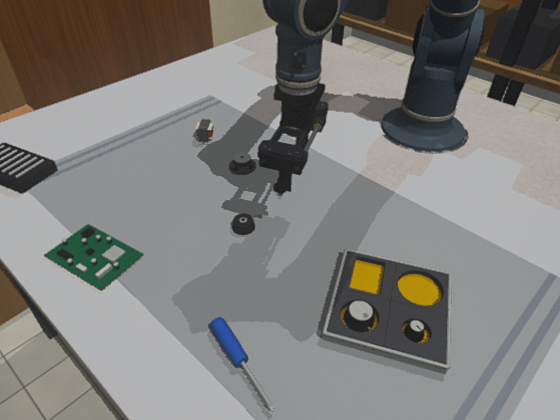

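Both knobs are in place, tuning at (360,315) and volume at (417,330). I move on to the loudspeaker.

```bash
python3 -m inch '{"linear":[[-0.8,-0.63,0],[-0.8,-0.63,0],[-0.8,-0.63,0]],"turn":[[0,0.001,-0.007],[0,0.001,-0.007],[0,0.001,-0.007]],"claw":[1,1,1]}' >/dev/null
python3 -m inch '{"linear":[[-0.79,-0.62,0.1],[-0.79,-0.62,0.3],[-0.79,-0.62,0.5],[-0.79,-0.62,0.5],[-0.79,-0.62,0.5]],"turn":[[0,0,0],[0,0,0],[0,0,0],[0,0,0],[0,0,0]],"claw":[1,1,1,1,1]}' >/dev/null
python3 look.py g11; python3 go.py .4527 -.214 .0155 26.6
```

```text
top [380.9 247.7]
  crop origin 330 197 scale 4.0
scene [238.9 145.6]
  crop origin 188 95 scale 4.0
t 21.45 tcp [ 0.4553 -0.2175  0.0584] phi 26.32 zaxis [ 0.003 -0.002 -1.   ] F [-0.11  0.03 -0.41] w 0.999 q [-0.05  0.45  0.52  2.11 -0.36  0.66  1.17]
shift share [ 0.0441 -0.0086  0.4293]
turn share [ 0.0005  0.0009 -0.0016]
```

View pics/g11.png

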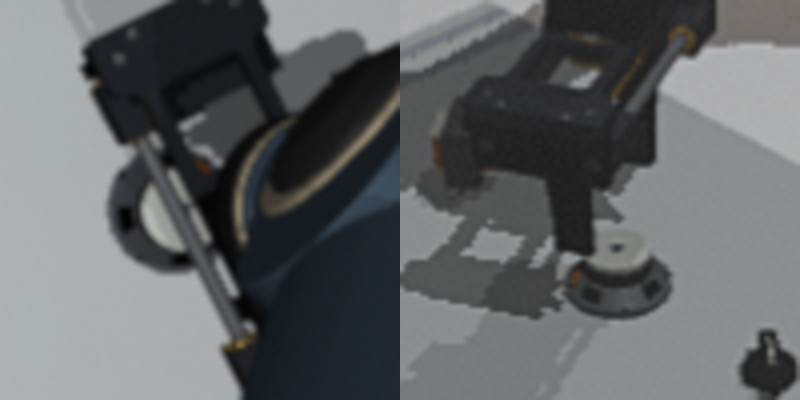

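```bash
python3 -m inch '{"linear":[[0.044,-0.009,0.15],[0.044,-0.009,0.3],[0.044,-0.009,0.42],[0.044,-0.009,0.42],[0.044,-0.009,0.42],[0.044,-0.009,0.42]],"turn":[[0,0.001,-0.002],[0,0.001,-0.002],[0,0.001,-0.002],[0,0.001,-0.002],[0,0.001,-0.002],[0,0.001,-0.002]],"claw":[1,1,1,1,0.8,0.8]}' 25
python3 go.py .4527 -.214 .0155 26.6; python3 look.py g12 30
```

```text
time_s: 22.05
tcp_pos: [0.4534, -0.2141, 0.0171]
orientation: [0.001, 0.525, 0.851, 0.001]
wrist_force: [-0.2, -1.1, -0.1]
gripper_width: 0.894
t 22.05 tcp [ 0.4534 -0.2141  0.0171] phi 26.7 zaxis [ 0.003  0.    -1.   ] F [-0.24 -1.08 -0.1 ] w 0.894 q [-0.01  0.52  0.46  2.13 -0.42  0.58  1.23]
shift share [ 0.0042 -0.0054  0.0162]
turn share [0.0008 0.0003 0.0005]
top [374.4 248.5]
  crop origin 344 218 scale 6.666666666666667
scene [241.3 160.7]
  crop origin 211 130 scale 6.666666666666667
```

View pics/g12.png

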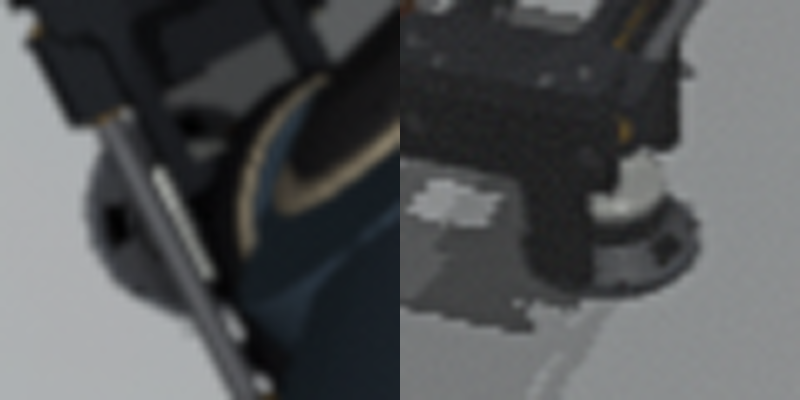

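```bash
python3 -m inch '{"linear":[[0.004,-0.005,0.012],[0.004,-0.005,0.012],[0.004,-0.005,0.012],[0.004,-0.005,0.012],[0.004,-0.005,0.012],[0.004,-0.005,0.012],[0.004,-0.005,0.012],[0.004,-0.005,0.012],[0.004,-0.005,0.012],[0.004,-0.005,0.012]],"turn":[[0.001,0,0],[0.001,0,0],[0.001,0,0],[0.001,0,0],[0.001,0,0],[0.001,0,0],[0.001,0,0],[0.001,0,0],[0.001,0,0],[0.001,0,0]],"claw":[0,0,0,0,0,0,0,0,0,0]}' 25
python3 -m inch '{"linear":[[0,0,0],[0,0,0]],"turn":[[0,0,0],[0,0,0]],"claw":[0,0]}'
python3 go.py .4937 .277 .1 26.6
```

```text
time_s: 23.15
tcp_pos: [0.4526, -0.2141, 0.0159]
orientation: [0.0, 0.525, 0.851, -0.001]
wrist_force: [0.8, -0.4, 0.6]
gripper_width: 0.452
time_s: 23.35
tcp_pos: [0.4526, -0.2141, 0.0159]
orientation: [0.0, 0.525, 0.851, -0.0]
wrist_force: [-0.3, 0.1, -0.5]
gripper_width: 0.45
t 23.35 tcp [ 0.4526 -0.2141  0.0159] phi 26.68 zaxis [-0.    -0.001 -1.   ] F [-0.34  0.09 -0.51] w 0.45 q [-0.01  0.52  0.46  2.13 -0.42  0.57  1.23]
shift share [ 4.203   2.5714 -0.8462]
turn share [-0.0002  0.0003  0.0004]
```

```bash
python3 -m inch '{"linear":[[0,0,-0.15],[0,0,-0.4],[0,0,-0.75],[0,0,-0.75],[0,0,-0.75]],"turn":[[0,0,0],[0,0,0],[0,0,0],[0,0,0],[0,0,0]],"claw":[0,0,0,0,0]}' 
python3 look.py g13
python3 -m inch '{"linear":[[0.8,0.8,0],[0.8,0.8,0],[0.8,0.8,0]],"turn":[[0,0,0],[0,0,0],[0,0,0]],"claw":[0,0,0]}' >/dev/null
python3 -m inch '{"linear":[[0.9,0.6,0],[0.9,0.6,0],[0.9,0.6,0]],"turn":[[0,0,0],[0,0,0],[0,0,0]],"claw":[0,0,0]}' >/dev/null
python3 go.py .494 .2775 .085 26.6
```

```text
time_s: 23.85
tcp_pos: [0.4527, -0.2138, 0.0911]
orientation: [0.001, 0.525, 0.851, -0.0]
wrist_force: [-0.5, -0.0, -2.1]
gripper_width: 0.446
top [383.  249.5]
  crop origin 333 199 scale 4.0
scene [240.8 133.8]
  crop origin 190 83 scale 4.0
t 24.55 tcp [0.4995 0.0132 0.0866] phi 27.59 zaxis [-0.008  0.004 -1.   ] F [ 0.05  0.49 -1.5 ] w 0.451 q [-0.53  0.4   0.52  2.09 -0.3   0.73  0.67]
shift share [2.3673 1.1755 0.0278]
turn share [-0.0018 -0.0024  0.0055]
```

View pics/g13.png

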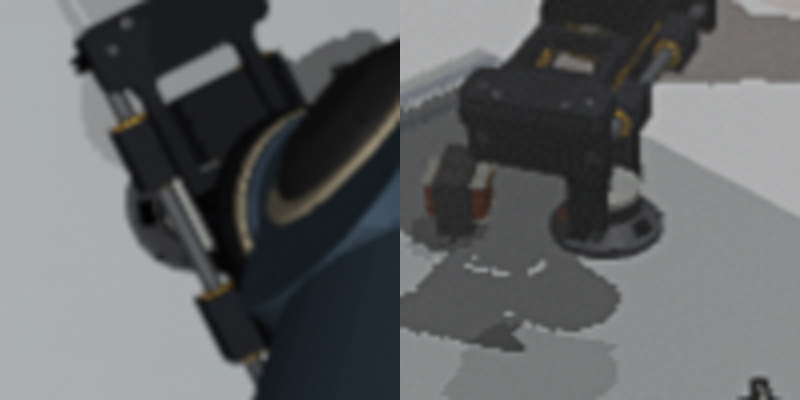

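The loudspeaker is held level, at crop (608,225). Weight reads about 1.2 N. I continue.

```bash
python3 -m inch '{"linear":[[0.9,0.45,0],[0.9,0.45,0],[0.9,0.45,0]],"turn":[[-0.002,-0.002,0.005],[-0.002,-0.002,0.005],[-0.002,-0.002,0.005]],"claw":[0,0,0]}' >/dev/null
python3 -m inch '{"linear":[[0.9,0.45,0],[0.9,0.45,0],[0.9,0.45,0]],"turn":[[0,0,0],[0,0,0],[0,0,0]],"claw":[0,0,0]}' >/dev/null
python3 go.py .494 .2775 .055 26.6
```

```text
t 25.15 tcp [0.4939 0.2276 0.0846] phi 27.79 zaxis [-0.004  0.005 -1.   ] F [-0.56 -0.16 -0.48] w 0.453 q [-0.88  0.46  0.48  2.   -0.31  0.76  0.27]
shift share [0.4395 0.2338 0.2989]
turn share [-0.0004 -0.002   0.0066]
```

```bash
python3 -m inch '{"linear":[[0.44,0.234,0],[0.44,0.234,0],[0.44,0.234,0.2],[0.44,0.234,0.3],[0.44,0.234,0.3],[0.44,0.234,0.3]],"turn":[[0,-0.002,0.007],[0,-0.002,0.007],[0,-0.002,0.007],[0,-0.002,0.007],[0,-0.002,0.007],[0,-0.002,0.007]],"claw":[0,0,0,0,0,0]}' >/dev/null
python3 look.py g14; python3 go.py .494 .2775 .0259 26.6
```

```text
top [118.8 226.2]
  crop origin 68 176 scale 4.0
scene [422.7 273.3]
  crop origin 372 223 scale 4.0
t 25.85 tcp [0.4946 0.277  0.0554] phi 26.47 zaxis [-0. -0. -1.] F [ 0.51 -0.18 -1.1 ] w 0.452 q [-0.93  0.53  0.46  1.96 -0.35  0.73  0.2 ]
shift share [ 0.0071 -0.0031  0.2948]
turn share [-0.0002 -0.     -0.0007]
```

View pics/g14.png

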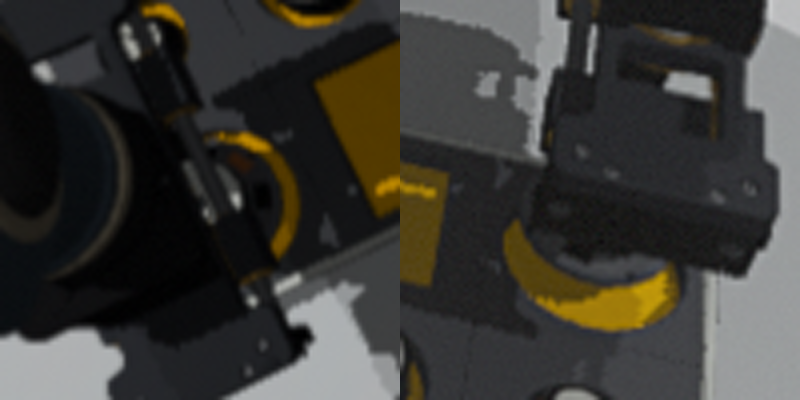

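```bash
python3 -m inch '{"linear":[[0.005,0,0.1],[0.005,0,0.2],[0.005,0,0.27],[0.005,0,0.27],[0.005,0,0.27],[0.005,0,0.27]],"turn":[[0,0,0],[0,0,0],[0,0,0],[0,0,0],[0,0,0],[0,0,0]],"claw":[0,0,0,0,0,0]}'
python3 look.py g15;python3 go.py .494 .2775 .0259 26.6
```

```text
time_s: 26.45
tcp_pos: [0.4947, 0.2775, 0.0286]
orientation: [-0.0, 0.526, 0.85, 0.0]
wrist_force: [0.3, 0.4, -1.4]
gripper_width: 0.448
top [122.7 226.7]
  crop origin 72 176 scale 4.0
scene [419.4 283.7]
  crop origin 369 233 scale 4.0
t 26.55 tcp [0.4947 0.2776 0.0287] phi 26.47 zaxis [ 0.  0. -1.] F [ 0.72 -0.39 -1.64] w 0.452 q [-0.91  0.57  0.44  1.97 -0.37  0.68  0.22]
shift share [ 0.0019 -0.0064  0.0281]
turn share [ 0.0001 -0.0001 -0.0007]
```

View pics/g15.png

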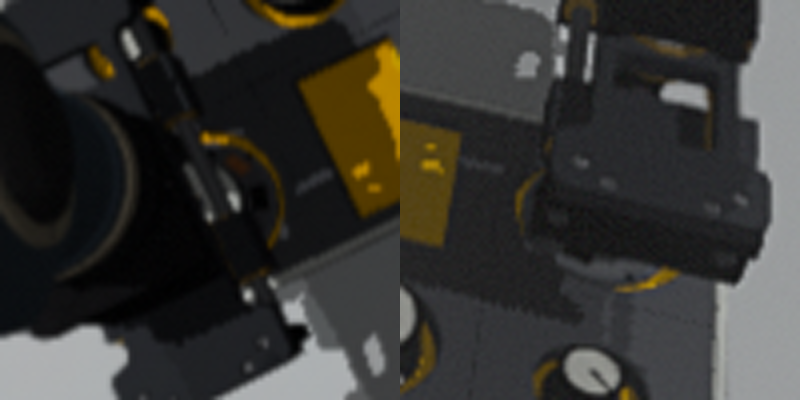

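The speaker rim is entering its recess centrally. I'll finish the descent in small steps.

```bash
python3 -m inch '{"linear":[[0,0,0.02],[0,0,0.02],[0,0,0.02],[0,0,0.02]],"turn":[[0,0,0],[0,0,0],[0,0,0],[0,0,0]],"claw":[0,0,0,0]}'
python3 -m inch '{"linear":[[0,0,0.01],[0,0,0.01],[0,0,0.01]],"turn":[[0,0,0],[0,0,0],[0,0,0]],"claw":[0,0,0]}'
```

```text
time_s: 26.95
tcp_pos: [0.4947, 0.2776, 0.0267]
orientation: [-0.0, 0.526, 0.85, 0.0]
wrist_force: [-0.3, 0.6, -0.4]
gripper_width: 0.45
time_s: 27.25
tcp_pos: [0.4948, 0.2777, 0.0259]
orientation: [0.0, 0.526, 0.85, 0.0]
wrist_force: [-0.3, -0.8, 0.9]
gripper_width: 0.452
```

```bash
python3 -m inch '{"linear":[[0,0,0.005],[0,0,0.005]],"turn":[[0,0,0],[0,0,0]],"claw":[0,0]}'
python3 -m inch '{"linear":[[0,0,0],[0,0,0],[0,0,0],[0,0,-0.2],[0,0,-0.5],[0,0,-0.8],[0,0,-0.8]],"turn":[[0,0,0],[0,0,0],[0,0,0],[0,0,0],[0,0,0],[0,0,0],[0,0,0]],"claw":[0.65,0.65,0.65,0.65,0.8,1,1]}'
python3 go.py .434 -.3715 .11 41.2
```

```text
time_s: 27.45
tcp_pos: [0.4948, 0.2777, 0.0259]
orientation: [-0.0, 0.526, 0.85, 0.0]
wrist_force: [-0.6, -1.2, 5.1]
gripper_width: 0.451
time_s: 28.15
tcp_pos: [0.4975, 0.2788, 0.1095]
orientation: [0.001, 0.527, 0.85, 0.004]
wrist_force: [0.2, 0.7, -0.4]
gripper_width: 0.84
t 28.15 tcp [0.4975 0.2788 0.1095] phi 26.45 zaxis [ 0.007  0.005 -1.   ] F [ 0.18  0.7  -0.43] w 0.84 q [-0.97  0.46  0.51  1.93 -0.3   0.82  0.16]
shift share [-5.5397 -3.4648 -0.0432]
turn share [ 0.0027 -0.0002 -0.082 ]
```

```bash
python3 -m inch '{"linear":[[-1,-0.4,0],[-1,-0.4,0],[-1,-0.4,0]],"turn":[[0.003,0,-0.082],[0.003,0,-0.082],[0.003,0,-0.082]],"claw":[1,1,1]}' >/dev/null
python3 go.py .434 -.3715 .11 41.2
python3 - <<'E'
from h import *
save(get_image('scene'),'s4')
E
```

```text
t 28.45 tcp [0.5066 0.164  0.1089] phi 40.73 zaxis [-0.002 -0.003 -1.   ] F [-0.22 -0.05 -0.16] w 0.989 q [-0.76  0.4   0.47  2.01 -0.24  0.79  0.56]
shift share [-3.5843 -4.0439  0.0059]
turn share [-0.001   0.0004 -0.0026]
```

View pics/s4.png

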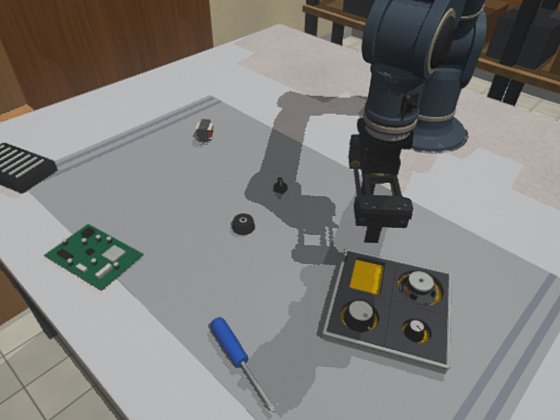

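The speaker is in the large recess at (420,287). Last is the transformer.

```bash
python3 -m inch '{"linear":[[-0.9,-0.95,0],[-0.9,-0.95,0],[-0.9,-0.95,0]],"turn":[[-0.001,0,-0.003],[-0.001,0,-0.003],[-0.001,0,-0.003]],"claw":[1,1,1]}' >/dev/null
python3 -m inch '{"linear":[[-0.9,-0.98,0],[-0.9,-0.98,0],[-0.9,-0.98,0]],"turn":[[0,0,0],[0,0,0],[0,0,0]],"claw":[1,1,1]}' >/dev/null
python3 -m inch '{"linear":[[-0.9,-1,0],[-0.9,-1,0],[-0.9,-1,0]],"turn":[[0,0,0],[0,0,0],[0,0,0]],"claw":[1,1,1]}' >/dev/null
python3 go.py .434 -.3715 .08 41.2
```

```text
t 29.4 tcp [ 0.4613 -0.2356  0.1079] phi 41.02 zaxis [-0.    -0.001 -1.   ] F [0.59 1.21 0.28] w 1.004 q [-0.05  0.39  0.55  2.04 -0.28  0.78  1.39]
shift share [-0.8456 -1.0978  0.2809]
turn share [-0.0003  0.0003 -0.001 ]
```

```bash
python3 -m inch '{"linear":[[-0.82,-1,0],[-0.82,-1,0],[-0.82,-1,0.2],[-0.82,-1,0.28],[-0.82,-1,0.28],[-0.82,-1,0.28]],"turn":[[0,0,-0.001],[0,0,-0.001],[0,0,-0.001],[0,0,-0.001],[0,0,-0.001],[0,0,-0.001]],"claw":[1,1,1,1,1,1]}' >/dev/null
python3 look.py g16 40; python3 go.py .434 -.3715 .016 41.2
```

```text
top [461.6 255.7]
  crop origin 421 215 scale 5.0
scene [202.4 111.9]
  crop origin 162 71 scale 5.0
t 30.1 tcp [ 0.441  -0.3614  0.0803] phi 41.37 zaxis [ 0.001 -0.001 -1.   ] F [0.81 0.28 0.07] w 1.003 q [ 0.22  0.51  0.53  1.94 -0.35  0.78  1.66]
shift share [-0.0293 -0.1196  0.6432]
turn share [0.     0.0002 0.001 ]
```

View pics/g16.png

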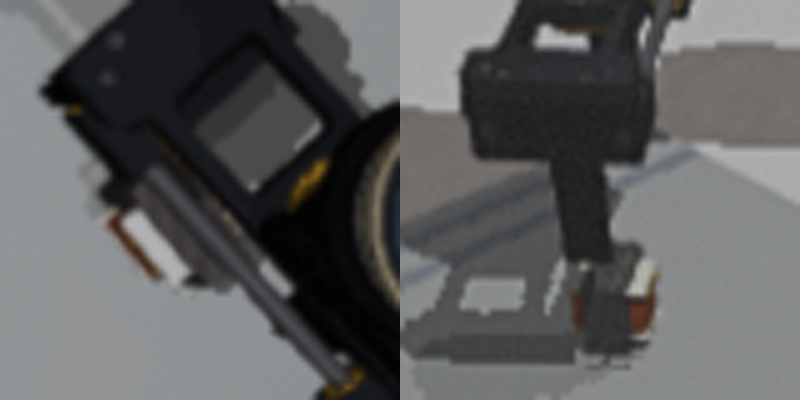

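```bash
python3 -m inch '{"linear":[[-0.03,-0.12,0.1],[-0.03,-0.12,0.2],[-0.03,-0.12,0.25],[-0.03,-0.12,0.25],[-0.03,-0.12,0.25]],"turn":[[0,0,0.001],[0,0,0.001],[0,0,0.001],[0,0,0.001],[0,0,0.001]],"claw":[1,1,1,1,1]}' >/dev/null
python3 look.py g17 30; python3 go.py .434 -.3715 .016 41.2
```

```text
top [461.9 259. ]
  crop origin 431 229 scale 6.666666666666667
scene [202.9 118.4]
  crop origin 172 88 scale 6.666666666666667
t 30.7 tcp [ 0.4342 -0.3717  0.0555] phi 41.2 zaxis [ 0.001 -0.001 -1.   ] F [-0.11  0.4  -0.55] w 0.999 q [ 0.26  0.54  0.5   1.95 -0.38  0.74  1.71]
shift share [ 0.0035 -0.0008  0.3949]
turn share [ 0.0001  0.0004 -0.    ]
```

View pics/g17.png

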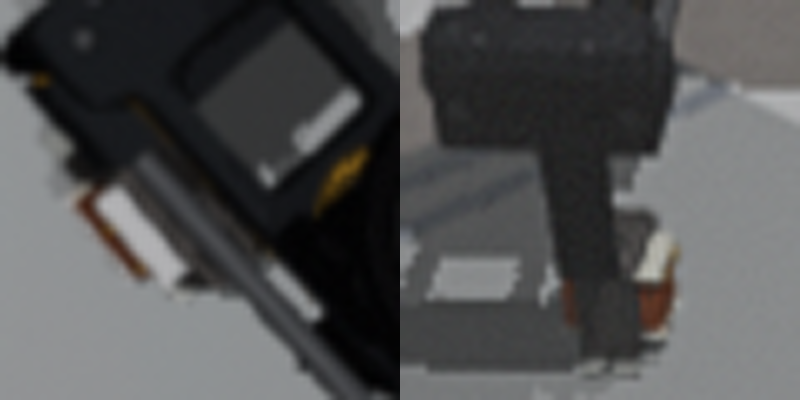

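```bash
python3 -m inch '{"linear":[[0,0,0.1],[0,0,0.25],[0,0,0.38],[0,0,0.38],[0,0,0.38],[0,0,0.38]],"turn":[[0,0,0],[0,0,0],[0,0,0],[0,0,0],[0,0,0],[0,0,0]],"claw":[1,1,1,1,0.8,0.8]}' 30
python3 look.py g18 30; python3 go.py .434 -.3715 .016 41.2
```

```text
time_s: 31.3
tcp_pos: [0.4344, -0.372, 0.0176]
orientation: [0.001, 0.413, 0.911, -0.0]
wrist_force: [1.8, 0.1, 0.3]
gripper_width: 0.895
top [454.3 258.3]
  crop origin 424 228 scale 6.666666666666667
scene [204.2 131.5]
  crop origin 174 101 scale 6.666666666666667
t 31.4 tcp [ 0.4345 -0.372   0.0179] phi 41.19 zaxis [ 0.002 -0.001 -1.   ] F [-0.6   0.21 -0.82] w 0.834 q [ 0.29  0.6   0.47  1.97 -0.42  0.67  1.74]
shift share [ 0.0076 -0.0006  0.0193]
turn share [ 0.0001  0.0007 -0.0001]
```

View pics/g18.png

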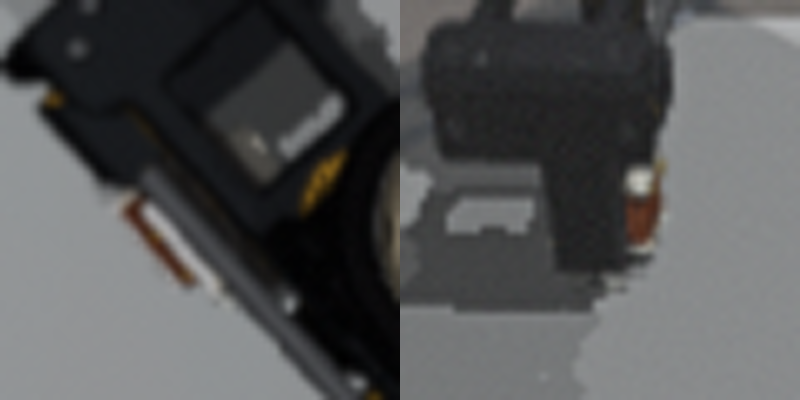

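```bash
python3 -m inch '{"linear":[[0,0,0],[0,0,0],[0,0,0],[0,0,0],[0,0,0],[0,0,0],[0,0,0]],"turn":[[0,0,0],[0,0,0],[0,0,0],[0,0,0],[0,0,0],[0,0,0],[0,0,0]],"claw":[0,0,0,0,0,0,0]}' 30
python3 -m inch '{"linear":[[0,0,0],[0,0,0],[0,0,0]],"turn":[[0,0,0],[0,0,0],[0,0,0]],"claw":[0,0,0]}'
```

```text
time_s: 32.1
tcp_pos: [0.4346, -0.3721, 0.0181]
orientation: [0.001, 0.413, 0.911, -0.0]
wrist_force: [-0.4, -0.0, 2.5]
gripper_width: 0.55
time_s: 32.4
tcp_pos: [0.4346, -0.3721, 0.0181]
orientation: [0.001, 0.413, 0.911, -0.0]
wrist_force: [0.2, 0.2, 1.9]
gripper_width: 0.552
```

```bash
python3 -m inch '{"linear":[[0,0,-0.1],[0,0,-0.3],[0,0,-0.6],[0,0,-0.8],[0,0,-0.8],[0,0,-0.8]],"turn":[[0,0,0],[0,0,0],[0,0,0],[0,0,0],[0,0,0],[0,0,0]],"claw":[0,0,0,0,0,0]}'
python3 look.py g19 40; python3 go.py .5345 .197 .098 41.2
```

```text
time_s: 33.0
tcp_pos: [0.4343, -0.3715, 0.0979]
orientation: [0.001, 0.413, 0.911, -0.0]
wrist_force: [1.1, -0.1, -2.4]
gripper_width: 0.551
top [471.2 259.9]
  crop origin 431 219 scale 5.0
scene [201.5 103.3]
  crop origin 161 63 scale 5.0
t 33.1 tcp [ 0.4337 -0.371   0.0968] phi 41.21 zaxis [-0.  0. -1.] F [ 0.39 -0.11 -2.49] w 0.551 q [ 0.22  0.49  0.54  1.93 -0.34  0.82  1.67]
shift share [ 3.6099  4.5001 -0.0109]
turn share [ 0.     -0.0001  0.    ]
```

View pics/g19.png

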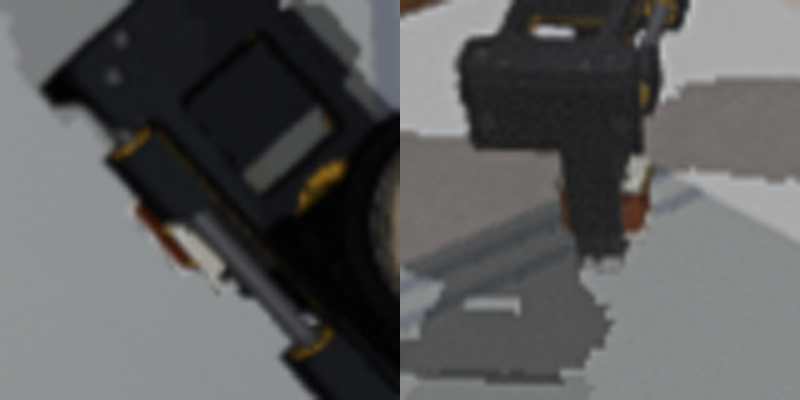

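The transformer is lifted; the force reads -2.4 N, which matches its weight. I transfer it now.

```bash
python3 -m inch '{"linear":[[0.72,0.9,0],[0.72,0.9,0],[0.72,0.9,0]],"turn":[[0,0,0],[0,0,0],[0,0,0]],"claw":[0,0,0]}' >/dev/null
python3 -m inch '{"linear":[[0.72,0.9,0],[0.72,0.9,0],[0.72,0.9,0]],"turn":[[0,0,0],[0,0,0],[0,0,0]],"claw":[0,0,0]}' >/dev/null
python3 -m inch '{"linear":[[0.72,0.9,0],[0.72,0.9,0],[0.72,0.9,0]],"turn":[[0,0,0],[0,0,0],[0,0,0]],"claw":[0,0,0]}' >/dev/null
python3 -m inch '{"linear":[[0.72,0.9,0],[0.72,0.9,0],[0.72,0.9,0]],"turn":[[0,0,0],[0,0,0],[0,0,0]],"claw":[0,0,0]}' >/dev/null
python3 go.py .5345 .197 .09 26.6
```

```text
t 34.3 tcp [0.5091 0.1064 0.0926] phi 42.63 zaxis [-0.012  0.011 -1.   ] F [ 0.03 -0.57 -2.  ] w 0.546 q [-0.66  0.41  0.48  2.04 -0.29  0.76  0.74]
shift share [0.4943 0.8003 0.0333]
turn share [-0.0012 -0.0052  0.0891]
```

```bash
python3 -m inch '{"linear":[[0.49,0.8,0],[0.49,0.8,0],[0.49,0.8,0.1],[0.49,0.8,0.2],[0.49,0.8,0.2],[0.49,0.8,0.2]],"turn":[[-0.001,-0.005,0.089],[-0.001,-0.005,0.089],[-0.001,-0.005,0.089],[-0.001,-0.005,0.089],[-0.001,-0.005,0.089],[-0.001,-0.005,0.089]],"claw":[0,0,0,0,0,0]}' >/dev/null
python3 look.py g20; python3 go.py .5345 .197 .0281 26.6
```

```text
top [160.9 204.3]
  crop origin 110 154 scale 4.0
scene [369.7 253.2]
  crop origin 319 203 scale 4.0
t 35.0 tcp [0.5348 0.1953 0.0735] phi 26.47 zaxis [-0.001 -0.    -1.   ] F [ 0.48  0.25 -1.59] w 0.549 q [-0.82  0.52  0.52  1.95 -0.36  0.77  0.37]
shift share [0.0166 0.005  0.4544]
turn share [-0.0002 -0.0001 -0.0007]
```

View pics/g20.png

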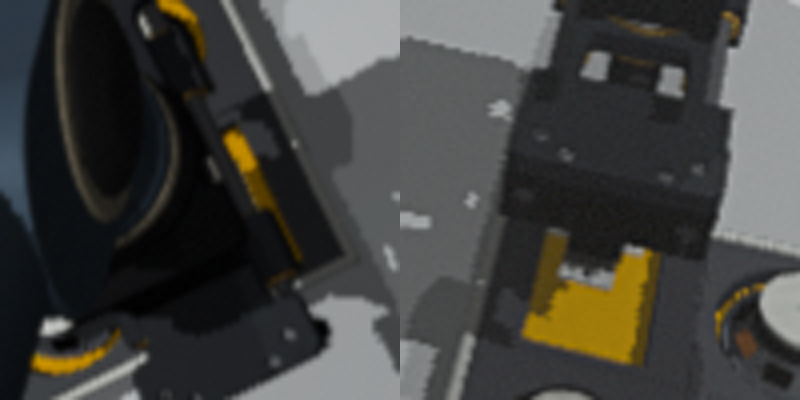

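```bash
python3 -m inch '{"linear":[[0.016,0.005,0.1],[0.016,0.005,0.2],[0.016,0.005,0.27],[0.016,0.005,0.27],[0.016,0.005,0.27]],"turn":[[0,0,-0.001],[0,0,-0.001],[0,0,-0.001],[0,0,-0.001],[0,0,-0.001]],"claw":[0,0,0,0,0]}' >/dev/null
python3 look.py g21 30; python3 go.py .5345 .197 .0281 26.6
```

```text
top [163.1 205.5]
  crop origin 133 175 scale 6.666666666666667
scene [368.1 264.3]
  crop origin 338 234 scale 6.666666666666667
t 35.6 tcp [0.5348 0.197  0.0467] phi 26.64 zaxis [-0.  0. -1.] F [ 0.18 -0.32 -1.51] w 0.554 q [-0.8   0.55  0.5   1.96 -0.39  0.72  0.4 ]
shift share [ 0.0014 -0.003   0.1865]
turn share [-0.0001 -0.0001  0.0002]
```

View pics/g21.png

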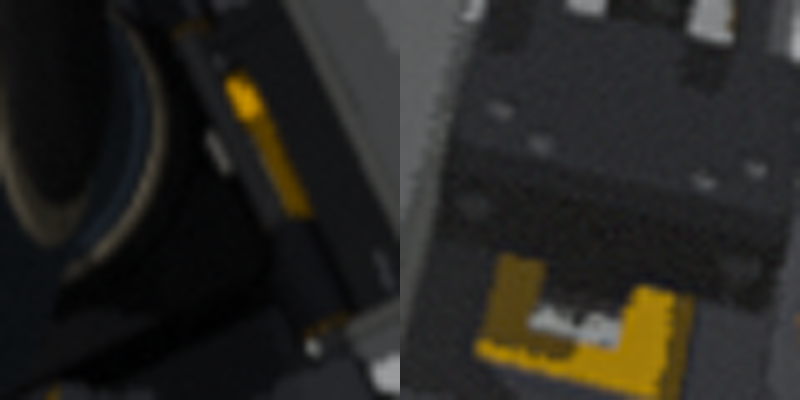

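```bash
python3 - <<'E'
from h import *
im=get_image('scene'); s=bot.get_state(); p=s['tcp_pos']; f=np.radians(26.64); c,sn=np.cos(f),np.sin(f)
L=np.array([[.032,.011],[.032,-.011]]); zb=p[2]-.0181
W=np.c_[p[0]+c*L[:,0]-sn*L[:,1],p[1]+sn*L[:,0]+c*L[:,1],np.full(2,zb)]
print('strap',((proj(im,W)-[338,234]+.5)*6.667+[400,0]).round())
ctr=np.array([.5345,.197]); L=np.array([[.038,.026],[.038,-.026]])
for z in(.022,.010):
    W=np.c_[ctr[0]+c*L[:,0]-sn*L[:,1],ctr[1]+sn*L[:,0]+c*L[:,1],np.full(2,z)]; print('recess end',z,((proj(im,W)-[338,234]+.5)*6.667+[400,0]).round())
E
```

```text
strap [[619. 353.]
 [533. 332.]]
recess end 0.022 [[671. 401.]
 [468. 351.]]
recess end 0.01 [[664. 430.]
 [463. 380.]]
```

```bash
python3 -m inch '{"linear":[[0.015,0,0.05],[0.015,0,0.12],[0.015,0,0.16],[0.015,0,0.16],[0.015,0,0.16]],"turn":[[0,0,0],[0,0,0],[0,0,0],[0,0,0],[0,0,0]],"claw":[0,0,0,0,0]}'
python3 look.py g22 30
```

```text
time_s: 36.15
tcp_pos: [0.5341, 0.1983, 0.0306]
orientation: [-0.0, 0.525, 0.851, -0.0]
wrist_force: [0.5, 0.1, -2.0]
gripper_width: 0.547
top [164.2 206.4]
  crop origin 134 176 scale 6.666666666666667
scene [367.6 270.5]
  crop origin 337 240 scale 6.666666666666667
```

View pics/g22.png

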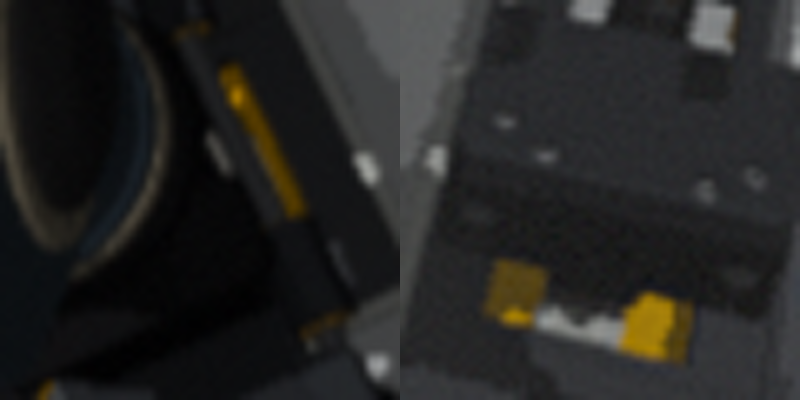

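The strap is inside the recess with clear yellow floor on both sides. Now the last millimetres.

```bash
python3 -m inch '{"linear":[[0,0,0.018],[0,0,0.018],[0,0,0.018]],"turn":[[0,0,0],[0,0,0],[0,0,0]],"claw":[0,0,0]}'
python3 -m inch '{"linear":[[0,0,0.008],[0,0,0.008],[0,0,0.008]],"turn":[[0,0,0],[0,0,0],[0,0,0]],"claw":[0,0,0]}'
python3 -m inch '{"linear":[[0,0,0.005],[0,0,0.005]],"turn":[[0,0,0],[0,0,0]],"claw":[0,0]}'
```

```text
time_s: 36.55
tcp_pos: [0.5344, 0.1984, 0.0292]
orientation: [-0.0, 0.525, 0.851, 0.0]
wrist_force: [0.2, -0.4, -1.7]
gripper_width: 0.551
time_s: 36.85
tcp_pos: [0.5344, 0.1984, 0.0284]
orientation: [-0.0, 0.525, 0.851, 0.0]
wrist_force: [0.7, -0.2, -1.6]
gripper_width: 0.548
time_s: 37.05
tcp_pos: [0.5344, 0.1984, 0.0281]
orientation: [-0.0, 0.525, 0.851, 0.0]
wrist_force: [-0.9, 0.0, 0.4]
gripper_width: 0.554
```

```bash
python3 -m inch '{"linear":[[0,0,0.004],[0,0,0.004]],"turn":[[0,0,0],[0,0,0]],"claw":[0,0]}'
python3 -m inch '{"linear":[[0,0,0],[0,0,0],[0,0,0],[0,0,-0.15],[0,0,-0.4],[0,0,-0.8],[0,0,-1],[0,0,-1]],"turn":[[0,0,0],[0,0,0],[0,0,0],[0,0,0],[0,0,0],[0,0,0],[0,0,0],[0,0,0]],"claw":[0.72,0.72,0.72,0.72,0.75,0.8,0.8,0.8]}'
python3 -m inch '{"linear":[[-1,-0.3,0],[-1,-0.3,0],[-1,-0.3,0]],"turn":[[0,0,0],[0,0,0],[0,0,0]],"claw":[1,1,1]}' >/dev/null
python3 -m inch '{"linear":[[-1,-0.5,-0.5],[-1,-0.5,-0.5],[-1,-0.5,-0.5]],"turn":[[0,0,0],[0,0,0],[0,0,0]],"claw":[1,1,1]}' >/dev/null
python3 -m inch '{"linear":[[-1,-0.5,0],[-1,-0.5,0],[-1,-0.5,0],[-1,-0.5,0]],"turn":[[0,0,0],[0,0,0],[0,0,0],[0,0,0]],"claw":[1,1,1,1]}'
python3 - <<'E'
from h import *
for n,b in(('scene',(310,230,470,380)),('top',(60,110,220,280))):
    im=get_image(n); save(im,n+'_f'); a=cv2.cvtColor(im['color'],cv2.COLOR_RGB2BGR)
    cv2.imwrite(f'pics/{n}_fz.png',cv2.resize(a[b[1]:b[3],b[0]:b[2]],None,fx=3.5,fy=3.5,interpolation=cv2.INTER_CUBIC))
E
```

```text
time_s: 37.25
tcp_pos: [0.5344, 0.1984, 0.0281]
orientation: [-0.0, 0.525, 0.851, 0.0]
wrist_force: [-1.6, -0.1, 4.9]
gripper_width: 0.551
time_s: 38.05
tcp_pos: [0.537, 0.1989, 0.1322]
orientation: [0.002, 0.525, 0.851, 0.004]
wrist_force: [0.3, -1.2, 0.9]
gripper_width: 0.797
time_s: 39.05
tcp_pos: [0.5512, -0.1432, 0.1836]
orientation: [0.004, 0.534, 0.845, 0.002]
wrist_force: [0.6, 0.4, 0.1]
gripper_width: 1.003
```

View pics/scene_fz.png

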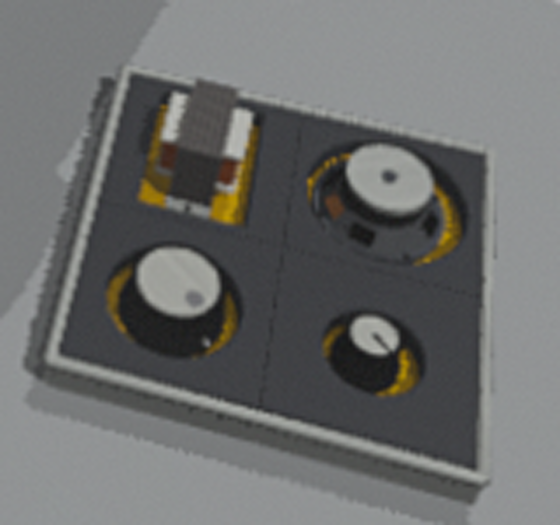

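View pics/top_fz.png

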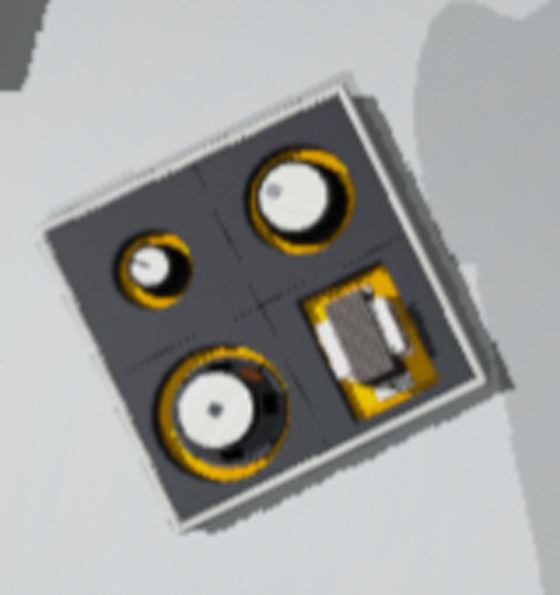

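View pics/scene_f.png

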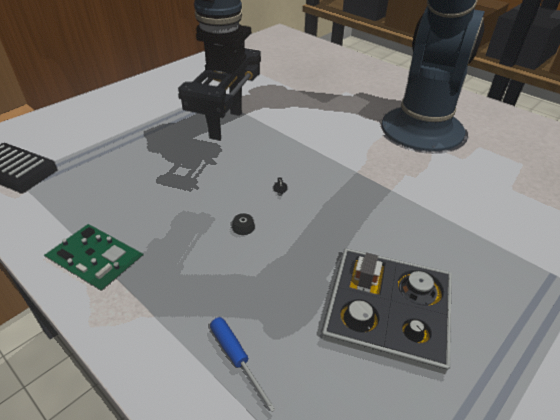

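All four parts sit inside their recesses in both views. The pointer knob (280,186) and the foot (243,224) are unmoved, and the arm is clear. I hand the job in.

```bash
python3 -c "
from h import *
print(order.finish_job()); print(bot.get_state()['time_s'])"
```

```text
the job is handed in; nothing more can be done
None
the job is handed in; nothing more can be done
```

All four parts are packed, and the job was handed in at about 39 s of the 102 s allowed. I placed the tuning knob, volume knob, loudspeaker and transformer in that order. Each was lowered until the wrist force showed about 3.5–5 N of contact with the recess floor, then released.

- **Placement:** the last scene and top pictures show every part upright in its own recess, with yellow floor visible around it. The height of the tool at contact matched the expected floor height to about 0.2 mm each time.
- **Left alone:** the pointer knob and rubber foot stand at the same pixels as at the start, and the arm was clear of everything.
- **Disagreements:**
  - The network missed both knobs in the top view and labelled some things wrongly, so I measured with my own fits.
  - The automatic fit for the transformer was biased by its shadow, so I used corners read off the pictures from two views, which put its top at 39 mm against the stated 40 mm.
  - The scene view put the transformer recess about 2 mm off my estimate, and I moved about 1.5 mm to suit before lowering.

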